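# Comb the kiln rods into the fluted setter

### The arm

A 7-joint arm with a two-finger parallel gripper is mounted at the origin on the work surface. World frame = base frame: x ahead of the robot, y to its left, z up, the work surface at z = 0. Lengths are in m, angles in rad, forces in N, time in s.
With the tool pointing down it reaches from about 0.425 to 0.875 m from the base axis. Payload 4.7 kg.
Tool frame: the origin (TCP) lies on the centre line of the jaws, within the pads' length; the fingertips stand 14 mm ahead of it and the grasp point (between the pads) lies 5 mm behind it; z points along the fingers, y is the direction in which the jaws open and shut (so a half turn about z gives the same grasp; the last joint's range is limited). The gripper opens to 87 mm and grips with 3 to 60 N. Pads are 19 mm wide; open, the fingers measure 117 mm over their backs; the gripper's body (75 mm by 190 mm) begins 51 mm behind the grasp point.
Start: joints at [-1.252, 0.321, -0.07, 1.45, 0.023, 1.371, -0.057], TCP at [0.195, 0.62, 0.237] pointing down, gripper open.
Joint ranges: [-2.86, 2.86], [-0.3, 2.09], [-1.38, 1.24], [0.06, 2.45], [-1.56, 4.7], [0.09, 2.05], [-2.69, 2.69]. Speed limits (rad/s): [2.57, 2.57, 3.14, 3.14, 3.14, 3.14, 3.14].

### API

Orientations are given as a rotation vector (axis times angle).
In Python, from bench import ctrl, optics, models gives the robot as it stands. The module is installed in compiled form; this text tells all that it offers.
- The arm moves only by the tool arm_command, never from a script. Its argument "motion" is a list of rows, each a list of 3 entries, a list of its own where there are three numbers: the shift along the tool's x, y, z in mm, then the turn, a rotation vector about the tool's x, y, z in degrees, then the closure, from 0 (fully open) to 1 (shut). In form: [[[x, y, z], [ax, ay, az], claw], ...]. A call has 1 to 8 rows; each row shifts and turns the commanded pose from where the row before left it, along the tool's axes as they then stand; what a row does not reach is not made up. A row lasts 1/12 s, in which the tool goes at most 41.7 mm and 7.16 degrees, less where a joint would pass 70% of its speed; a pose out of reach is approached as far as the arm can. A call with a gripper value outside its range is refused whole. The fingers move at their own pace and stop on an object; "force" is the grip in N (left out, the last holds). Time passes only in rows, so rows that do not move let the fingers close. It gives the time, the measured TCP pose, the force and the opening at its end, in the units of the state.
- ctrl.get_state(): the state, without advancing time (a new reading comes with each control period).
- optics.get_image(name): name is "scene" or "top" or "wrist"; returns (picture, depth): 480x640x3 uint8, blue, green, red; 480x640 float32, m along the optical axis (not along the pixel's ray), 0 where there is no reading.
- optics.camera_model(name): a dict with "fovy" (degrees; the focal length in pixels is half the picture's height over the tangent of half this angle, whatever the lens; pixels are square), "cx", "cy" (the principal point, pixels), "distortion" ([k1, k2, p1, p2, k3] as OpenCV has them; the pictures are not rectified), "rvec" (rotation vector, rad) and "tvec" (3), from world to camera coordinates, as OpenCV has them; the wrist camera has in their place "mount" (4x4, takes a point from camera to tool coordinates, whose origin is the TCP and whose axes are the flange's). Camera axes: x right, y down, z forward; pixel columns grow to the right and rows downward; lengths in m; the calibration is good to about 2 mm. A picture is of the moment at which its call begins: read the wrist's pose just before it. camera_model takes no time and is no camera call.
- ctrl.close_job(): hands the job in, once; it reports no verdict.
Trained networks look in the newest picture that a camera, given by its name, has taken for a name from the list of things; names that differ only in an ending like _2 or _b are one class to them, and where a whole thing is asked for, a point or a joint stands for the part that bears it (a point fixed in the world has none). Each returns a list of dicts, best first, with "conf" (0 to 1); they miss things now and then, are a little off and sometimes report something else, mostly with a low value. They report only what shows in the picture. A call takes as long as a camera call.
- models.search_frame(camera, target): "location" ([x, y, z] in m, in the coordinates of the camera as it stood for that picture, good to about 4 mm: the middle of the surface that is visible of it).
- models.silhouettes(camera, target): "pixels" (480x640 bool, what is visible of it).
The state is a dict: "time": time; "joint_positions": joint angles; "qd": joint speeds; "joint_torque": joint torques, N m; "position": TCP position; "tool_rot": TCP orientation; "ft_force": force on the tool from outside, world axes, zero at the start; "torque": the same for the moment, N m; "grip_width": opening from 0.0 (shut) to 1.0 (fully open).
Only numpy, scipy, OpenCV 4.12 (cv2) and the standard library are available. Lean on these libraries where they do the work, as an engineer would, in place of code of your own. Each camera call takes 0.05 s, during which the arm holds its last target.

### The job

The four white ceramic rods lie askew in the fluted setter of the kiln stack, some of them under the half-shelf that carries the two jars. Take the little rake from its rest, reach in behind the rods and comb them toward the open end until every rod lies down in a groove, then put the rake back on its rest as it was. Do not touch the rods with the gripper, and leave the jars and everything else on the table where it stands.

Things in the scene. Friction and masses are not known exactly. Their poses are not given: they have to be found in the camera images.
- stack: Fixed kiln stack: buff bottom shelf 320x250x10 mm, on it a fluted setter (tray), half-shelf above its far end. Origin on the table under the setter's centre, z up, x from the open fluted end (nearer the rest) to the end under the half-shelf (robot's left), y along the grooves. Setter outside 242 (x) by 126 (y) mm, walls 5 mm thick, top z=40 mm: inside x -116..116, y -58..58 mm.
- grooves (a point): Middle of the third groove's floor (x=-68.5, z=16 mm of the stack), axes as the stack. Five grooves along y, centres at x = -29, -49.5, -68.5, -87.5, -108 mm of the stack, floor z=16 mm; between them 6 mm wide round-topped ridges, crests at z=28 mm. The rest of the setter's inside (x = -21..116 mm of the stack) is a flat plateau at z=28 mm. A seated rod is flush with the crests.
- shelf_edge (a point): Middle of the half-shelf's lower front edge (x=42, z=175 mm of the stack), axes as the stack. The half-shelf is 15 mm thick (top z=190 mm), runs 148 mm in +x from here and 125 mm to either side in y. It stands on four 26 mm props at x=65 and 170, y=+-103 mm of the stack.
- rod1: Loose smooth, slippery white ceramic rod (friction about 0.25), 12 mm diameter, 90 mm long, about 25 g; origin at its centre, y along its axis. Starts lying skewed on the plateau, centre at z=34 mm of the stack; down in a groove its centre is at z=22 mm of the stack.
- rod2: Loose smooth, slippery white ceramic rod (friction about 0.25), 12 mm diameter, 90 mm long, about 25 g; origin at its centre, y along its axis. Starts lying skewed on the plateau, centre at z=34 mm of the stack; down in a groove its centre is at z=22 mm of the stack.
- rod3: Loose smooth, slippery white ceramic rod (friction about 0.25), 12 mm diameter, 90 mm long, about 25 g; origin at its centre, y along its axis. Starts lying skewed on the plateau, centre at z=34 mm of the stack; down in a groove its centre is at z=22 mm of the stack.
- rod4: Loose smooth, slippery white ceramic rod (friction about 0.25), 12 mm diameter, 90 mm long, about 25 g; origin at its centre, y along its axis. Starts lying skewed on the plateau, centre at z=34 mm of the stack; down in a groove its centre is at z=22 mm of the stack.
- rake: Small rake, about 150 g; wooden handle 16 mm wide (y), 20 mm thick, 135 mm long, rising from the steel crossbar and leaning 40 degrees from vertical toward -x. Origin: grip point on the handle's centre line, 105 mm up the handle, 30 mm below its end. With the teeth straight down z is up, y along the crossbar, and the handle rises along (-0.643, 0, 0.766).
- rake_teeth (a point): Middle of the line of the rake's tooth tips, 67.5 mm in +x and 102.4 mm below the rake's origin; same axes. Steel crossbar 100 mm wide (y), 10 mm thick, 14 mm tall, its underside 16 mm above the tips; five 6 mm thick flat-ended teeth 23 mm apart (the outermost at y=+-46 mm).
- rest: Fixed wooden rake rest, right of the stack; plate x -95..35, y -60..60 mm, 6 mm thick. Origin on the table under the place of the tooth tips, which stand on the plate at z=6 mm; beyond them (+x) a 15 mm high lip, face at x=9.5 mm. Rake at home: axes parallel to the rest's, rake origin at x=-67.5, y=0, z=108.4 mm of the rest, handle leaning to the robot's right.
- fork (a point): Middle of the crossbar of the rest's dark steel fork, which carries the handle's underside 45 mm up the handle; 8 mm thick, at x=-40, z=53 mm of the rest, same axes. Two 6 mm prongs rise from it leaning to +x, up to z=68 mm of the rest, 26 mm apart inside, 34 mm at their ends.
- jar_near: Loose dark clay jar, 72 mm wide, 78 mm tall, on the half-shelf near its front edge, nearer the robot; origin under its base.
- jar_far: The same sort of jar, the other one on the half-shelf, farther from the robot.
- cup: Loose dark clay cup, 60 mm wide, 62 mm tall, on the table beyond the gap between stack and rest; origin under its base.
- bowl: Loose dark clay bowl, 124 mm wide, 50 mm tall, on the table at the left; origin under its base.
- mug: Loose mug of pale fired clay, 76 mm wide, 80 mm tall, on the table at the right; origin under its base.
- prop: Loose buff kiln prop, 32 mm thick, 75 mm tall, upright on the table beyond the rest; origin under its base.
- rib: Loose flat wooden rib tool, 30 x 110 x 6 mm, on the table at the right; origin under its centre.

How it is judged:
By the outcome, as a careful person would: the job done as asked, in the order asked, and still so for the second after the job is handed in, with the robot touching nothing.
It also fails if it takes over 61 s, if anything falls off the work surface, if the arm or the gripper's body presses on something with over 40 N, if the wrist force passes 120 N, or if a joint passes its speed limit or range.

## Working session

There is one attempt and no reset: what is moved stays moved. The work goes in short steps, Python scripts to look and compute and a tool call to move; the robot and the scene stay as the last step left them, time stands still between calls to the robot, and variables do not carry over. Pictures are saved under pics/ and viewed, and the job is handed in when it is done.

Besides the shell and the picture viewer there is one more tool, called after "Emit:" as name([rows], argument=value, ...), one row to a line, values as JSON. arm_command: Moves the arm, as the interface text tells. Its arguments: {"type":"object","properties":{"motion":{"type":"array","items":{"type":"array"}},"force":{"type":"number"}},"required":["motion"]}

```bash
mkdir -p pics
cat > h.py <<'E'
import numpy as np, cv2
from scipy.spatial.transform import Rotation as R
from bench import ctrl, optics, models
def snap(name,fn):
    st=ctrl.get_state(); im,d=optics.get_image(name); cv2.imwrite('pics/'+fn,im); return st,im,d
def cam(name,st=None):
    m=optics.camera_model(name); f=240/np.tan(np.radians(m['fovy'])/2)
    K=np.array([[f,0,m['cx']],[0,f,m['cy']],[0,0,1]]); D=np.array(m['distortion'])
    if 'mount' in m:
        T=np.eye(4);T[:3,:3]=R.from_rotvec(st['tool_rot']).as_matrix();T[:3,3]=st['position']
        C=T@np.array(m['mount'])   # cam->world
    else:
        T=np.eye(4);T[:3,:3]=R.from_rotvec(np.ravel(m['rvec'])).as_matrix();T[:3,3]=np.ravel(m['tvec']); C=np.linalg.inv(T)
    return K,D,C
def c2w(C,p): return C[:3,:3]@np.asarray(p)+C[:3,3]
def px2w(K,D,C,uv,z):  # pixels to plane z / 
    n=cv2.undistortPoints(np.array(uv,float).reshape(-1,1,2),K,D).reshape(-1,2)
    r=np.c_[n,np.ones(len(n))]@C[:3,:3].T; t=(z-C[2,3])/r[:,2]; return C[:3,3]+r*t[:,None]
def pxd2w(K,D,C,uv,d):
    n=cv2.undistortPoints(np.array(uv,float).reshape(-1,1,2),K,D).reshape(-1,2)
    return (np.c_[n,np.ones(len(n))]*np.asarray(d).reshape(-1,1))@C[:3,:3].T+C[:3,3]
def w2px(K,D,C,P):
    W=np.linalg.inv(C); return cv2.projectPoints(np.array(P,float).reshape(-1,1,3),cv2.Rodrigues(W[:3,:3])[0],W[:3,3],K,D)[0].reshape(-1,2)
E
python3 - <<'E'
from h import *
np.set_printoptions(precision=4,suppress=True)
s=ctrl.get_state(); print(s)
for n in ['scene','top','wrist']:
    snap(n,n+'0.png'); print(optics.camera_model(n))
print(ctrl.get_state()['time'])
E
```

```text
{'time': 0.0, 'joint_positions': array([-1.2519,  0.3218, -0.0701,  1.4517,  0.0226,  1.3708, -0.0569]), 'qd': array([ 0.0009, -0.0013, -0.0004,  0.0007,  0.0004, -0.0011, -0.0002]), 'joint_torque': array([  0.0001, -49.1285,  -0.4034, -31.2537,  -0.0639,   0.0434,
         0.0002]), 'position': array([0.1949, 0.6195, 0.2355]), 'tool_rot': array([-0.4767, -3.105 ,  0.0029]), 'ft_force': array([-0.5111,  0.7509,  0.0844]), 'torque': array([0.0416, 0.0049, 0.0524]), 'grip_width': 1.000139820659853}
{'fovy': 49.01152491440056, 'cx': 320.2221629245203, 'cy': 234.7646705475171, 'distortion': array([-0.1331,  0.    ,  0.    ,  0.    ,  0.    ]), 'rvec': array([ 2.3264,  1.0756, -0.343 ]), 'tvec': array([-0.3793, -0.2504,  1.7135])}
{'fovy': 43.37601677009263, 'cx': 310.4879280822286, 'cy': 239.71261117701985, 'distortion': array([0.0284, 0.    , 0.    , 0.    , 0.    ]), 'rvec': array([ 2.1706, -2.1533,  0.1304]), 'tvec': array([0.0397, 0.5629, 1.746 ])}
{'fovy': 63.439373116634656, 'cx': 319.9712710708573, 'cy': 241.93614256177412, 'distortion': array([0.0042, 0.    , 0.    , 0.    , 0.    ]), 'mount': array([[-0.0006, -0.9569, -0.2906,  0.0812],
       [ 1.    , -0.0004, -0.0005, -0.0007],
       [ 0.0004, -0.2906,  0.9569, -0.1475],
       [ 0.    ,  0.    ,  0.    ,  1.    ]])}
0.15
```

View pics/scene0.png

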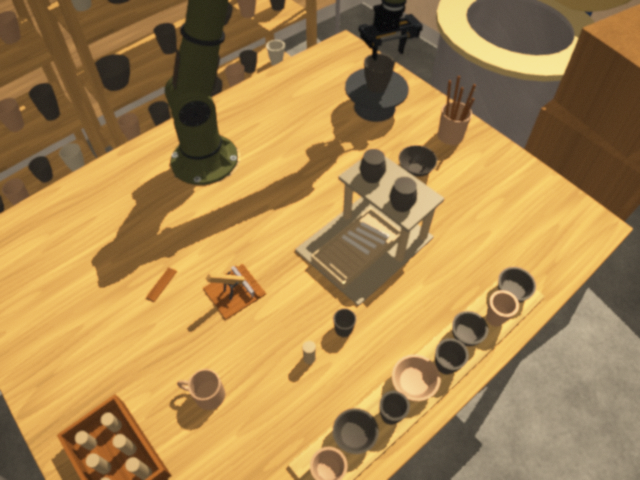

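View pics/top0.png

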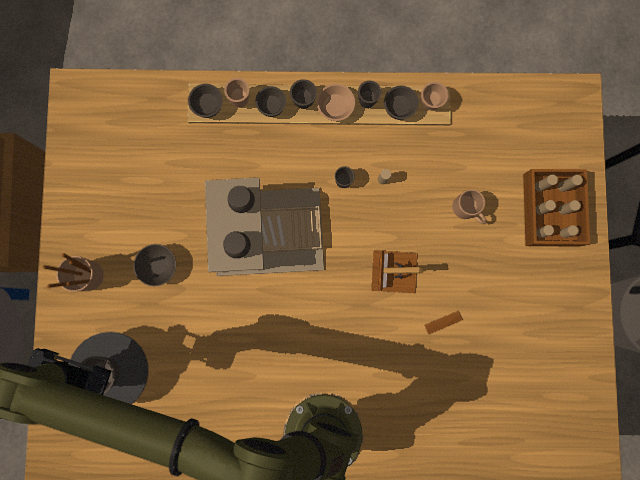

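View pics/wrist0.png

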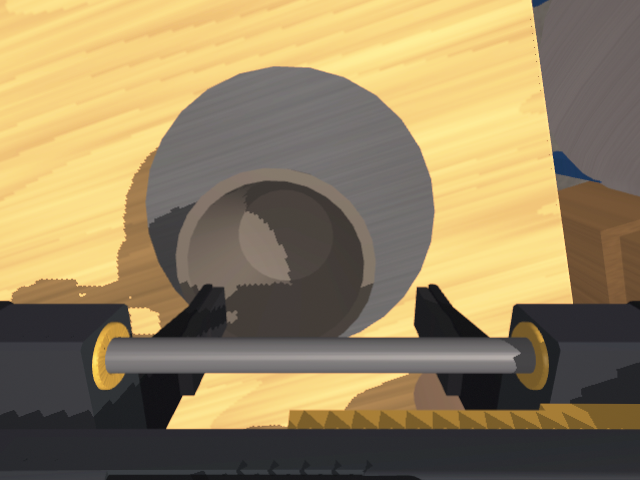

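Top view: the stack is around (265,225), with rods at about (270-300,228), and the rake on its rest is around (398,270). Scene view: some of the rods show under the half-shelf. Next I'll measure their positions.

```bash
cat > m1.py <<'E'
from h import *
np.set_printoptions(precision=4,suppress=True)
for cn in ['top','scene']:
    st,im,d=snap(cn,cn+'1.png'); K,D,C=cam(cn,st)
    np.savez(cn+'1.npz',im=im,d=d)
    for t in ['stack','rest','rake','rod1','jar_near','cup','fork','rake_teeth','shelf_edge','grooves']:
        try:
            for r in models.search_frame(cn,t)[:5]: print(cn,t,round(r['conf'],2),c2w(C,r['location']))
        except Exception as e: print(t,e)
print(ctrl.get_state()['time'])
for cn,b in [('top',(190,165,470,300)),('scene',(190,130,450,330))]:
    im=np.load(cn+'1.npz')['im']; x0,y0,x1,y1=b
    cv2.imwrite(f'pics/{cn}1z.png',cv2.resize(im[y0:y1,x0:x1],None,fx=2.85,fy=2.85,interpolation=cv2.INTER_CUBIC))
E
python3 m1.py
```

```text
top stack 0.87 [0.5902 0.1766 0.0232]
top rest 0.83 [ 0.466  -0.2086  0.0113]
top rake 0.82 [ 0.4726 -0.1906  0.0645]
top rod1 0.51 [0.5927 0.1345 0.0396]
top rod1 0.5 [0.5805 0.1611 0.0353]
top rod1 0.39 [0.5816 0.182  0.0356]
top rod1 0.24 [ 0.671  -0.4309  0.0331]
top rod1 0.17 [ 0.4652 -0.2118  0.006 ]
top jar_near 0.77 [0.5179 0.2363 0.2702]
top cup 0.7 [ 0.7568 -0.0539  0.03  ]
top cup 0.38 [0.5876 0.1779 0.0263]
top fork 0.77 [ 0.4688 -0.2062  0.0064]
top rake_teeth 0.82 [ 0.4735 -0.1985  0.0691]
top rake_teeth 0.67 [0.4843 0.5042 0.0207]
top shelf_edge 0.69 [0.5875 0.1719 0.0264]
top grooves 0.57 [0.5819 0.1738 0.0271]
scene stack 0.74 [0.608  0.1803 0.0242]
scene rest 0.57 [ 0.4834 -0.2223  0.0022]
scene rake 0.63 [ 0.4775 -0.2075  0.0728]
scene rake 0.5 [0.6061 0.179  0.0301]
scene rod1 0.5 [0.5878 0.1289 0.0398]
scene rod1 0.45 [0.5824 0.1526 0.0383]
scene rod1 0.4 [0.6074 0.1788 0.03  ]
scene jar_near 0.85 [0.5363 0.2194 0.2509]
scene cup 0.65 [ 0.7446 -0.0516  0.0347]
scene cup 0.65 [ 0.7615 -0.1792  0.0703]
scene cup 0.55 [0.4707 0.5107 0.0311]
scene cup 0.51 [0.5956 0.1818 0.0352]
scene fork 0.84 [ 0.486  -0.2286  0.0041]
scene rake_teeth 0.82 [ 0.4744 -0.2099  0.0756]
scene rake_teeth 0.67 [0.6539 0.2149 0.2531]
scene rake_teeth 0.55 [0.606  0.1783 0.0299]
scene shelf_edge 0.67 [0.6096 0.1806 0.0279]
scene shelf_edge 0.6 [0.5934 0.1802 0.0376]
1.25
```

View pics/top1z.png

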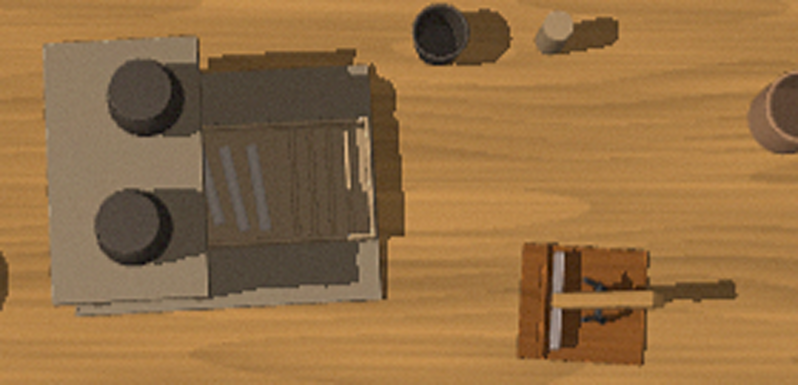

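View pics/scene1z.png

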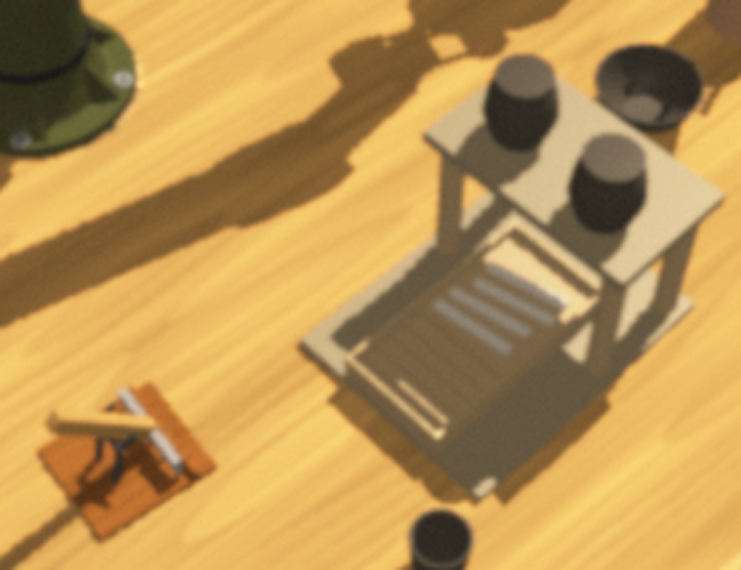

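```bash
cat > m2.py <<'E'
from h import *
np.set_printoptions(precision=4,suppress=True)
for cn in ['top','scene']:
    K,D,C=cam(cn); z=np.load(cn+'1.npz'); d=z['d']
    v,u=np.mgrid[:480,:640]; P=pxd2w(K,D,C,np.c_[u.ravel(),v.ravel()],d.ravel()).reshape(480,640,3)
    np.save(cn+'P.npy',P)
    Z=P[...,2]
    m=(abs(Z-.19)<.008)&(abs(P[...,0]-.6)<.2)&(abs(P[...,1]-.22)<.2)&(d>0)
    r=cv2.minAreaRect((P[m][:,:2]*1000).astype(np.float32)); print(cn,'shelf',m.sum(),r,Z[m].mean(), cv2.boxPoints(r))
    m=(abs(Z-.01)<.006)&(abs(P[...,0]-.6)<.2)&(abs(P[...,1]-.2)<.2)&(d>0)
    r=cv2.minAreaRect((P[m][:,:2]*1000).astype(np.float32)); print(cn,'bottom',m.sum(),r)
    m=(abs(Z-.04)<.004)&(abs(P[...,0]-.6)<.08)&(abs(P[...,1]-.12)<.1)&(d>0)
    r=cv2.minAreaRect((P[m][:,:2]*1000).astype(np.float32)); print(cn,'rim',m.sum(),r)
    m=(Z>.1)&(Z<.14)&(abs(P[...,0]-.47)<.08)&(abs(P[...,1]+.25)<.1)&(d>0)
    if m.sum(): print('handle top',m.sum(),P[m].mean(0),P[m].min(0),P[m].max(0))
E
python3 m2.py
```

```text
top shelf 3756 ((585.8875122070312, 252.4735870361328), (250.53216552734375, 148.89756774902344), 3.5321903228759766) 0.19013364980870445 [[456.2726 319.0634]
 [465.4461 170.4487]
 [715.5024 185.8838]
 [706.3289 334.4985]]
top bottom 4153 ((600.1002807617188, 200.10580444335938), (400.3054504394531, 399.0249938964844), 0.18115951120853424)
top rim 367 ((595.1364135742188, 103.93062591552734), (126.91502380371094, 169.3524932861328), 3.218564510345459)
handle top 104 [ 0.4709 -0.2425  0.1205] [ 0.463  -0.2671  0.1002] [ 0.4793 -0.2167  0.1394]
scene shelf 2648 ((583.1891479492188, 248.1118927001953), (252.77066040039062, 153.0600128173828), 3.3228514194488525) 0.1894250731459087 [[452.5804 317.1877]
 [461.4521 164.385 ]
 [713.7979 179.0361]
 [704.9261 331.8388]]
scene bottom 3809 ((599.78857421875, 199.35345458984375), (399.4125061035156, 398.4679260253906), 0.04311157390475273)
scene rim 608 ((591.7726440429688, 118.78980255126953), (128.81234741210938, 203.79098510742188), 3.438633918762207)
handle top 136 [ 0.4715 -0.2526  0.1203] [ 0.4596 -0.2715  0.1001] [ 0.4793 -0.2282  0.1396]
```

Run:
```python
from h import *
np.set_printoptions(precision=3,suppress=True,linewidth=220)
P=np.load('topP.npy'); 
print((P[215:245:3,255:330:3,2]*1000).round(0))
print('noise',np.std(P[100:110,500:520,2]),np.mean(P[130:140,300:350,2]))
# rake handle pixels row
print((P[255:285:2,370:425:3,2]*1000).round(0))
```

```text
[[196. 192.  38.  32.  35.  27.  26.  31.  36.  24.  30.  24.  22.  15.  14.  17.  19.  30.  14.  24.  14.  38. -14.  -2.  -2.]
 [191. 191. 176.  26.  41.  46.  20.  25.  42.  34.  17.  18.  25.  16.  21.  10.  29.  30.  21.  29.  22.  35.   1.  -0.  -3.]
 [184. 191. 185.  27.  28.  31.  27.  14.  32.  28.  29.  18.  24.  13.  20.  15.  17.  26.  19.  25.  22.  24.   6.  -4.  -7.]
 [189. 193. 191.  26.  26.  30.  31.  37.  43.  34.  31.  15.  15.  11.  14.  10.  19.  25.  10.  19.  14.  22.   3.  -5.   2.]
 [194. 185. 190.  31.  27.  43.  41.  24.  44.  33.  25.  20.  15.  11.  16.  35.  21.  27.  17.  31.  11.  26.  19.   5.   7.]
 [194. 194. 188.  43.  19.  38.  35.  26.  40.  40.  31.  11.  23.  22.  13.  25.  18.  26.  18.  32.  16.  19.  14.   5.   3.]
 [193. 195. 191.  39.  26.  27.  39.  23.  45.  40.  26.  14.  18.  33.  17.  31.  20.  23.   7.  25.  16.  16.   2.  -5.   1.]
 [187. 189. 192.  39.  29.  29.  37.  33.  27.  48.  22.  18.   9.  25.  21.  35.  20.  30.  15.  33.  20.   8.   2.   2.   4.]
 [191. 190. 185.  43.  37.  30.  42.  37.  25.  41.  33.  17.  17.  27.  16.
[... 1282 characters left out ...]
   2.    3.   16.   19.    7.   36.   10.    2.    5.   12.   54.    6.   -0.    4.   -3.   12.    6.   -5.    1.]
 [   4.    6.    6.   21.   -1.   42.    1.   12.    7.   -3.   54.    9.   20.    5.    2.    2.    2.    0.   11.]
 [  -5.   11.    4.   12.   -0.   41.   -3.   10.   76.   58.   53.   10.    3.    8.    3.    4.    2.    8.    1.]
 [  -4.    7.   -2.   13.   11.   32.    3.   -6.    8.    6.    6.    7.    4.    6.    7.    3.   -6.   -4.  -11.]
 [   1.    4.    1.   16.    8.   37.    5.    8.    8.    9.    6.   -1.   10.    5.   10.    1.   -9.    5.   -2.]
 [  -4.    7.    4.   20.    2.   37.   -1.    7.    2.    8.    2.    8. 1800.    6.    3.    4.    1.   -4.    5.]]
```

```bash
cat > plan.py <<'E'
import sys, json
from h import *
def Rt(psi,t):
    p,t=np.radians([psi,t]); x=np.array([np.cos(p)*np.cos(t),np.sin(p)*np.cos(t),np.sin(t)]); z=np.array([np.cos(p)*np.sin(t),np.sin(p)*np.sin(t),-np.cos(t)])
    return np.c_[x,np.cross(z,x),z]
def T(p,Rm):
    M=np.eye(4);M[:3,:3]=Rm;M[:3,3]=p;return M
def cur():
    s=ctrl.get_state(); return T(s['position'],R.from_rotvec(s['tool_rot']).as_matrix()),s
def plan(T0,wps,claw,show=True):
    """wps: [(pos m,R,nrows)], straight interpolation, rounded rows with error feedback"""
    C=T0.copy(); rows=[]; A=T0
    for p,Rm,n in wps:
        dv=R.from_matrix(A[:3,:3].T@Rm).as_rotvec()
        for k in range(1,n+1):
            G=T(A[:3,3]+(np.array(p)-A[:3,3])*k/n, A[:3,:3]@R.from_rotvec(dv*k/n).as_matrix())
            E=np.linalg.inv(C)@G
            t=np.round(E[:3,3]*1000,1); r=np.round(np.degrees(R.from_matrix(E[:3,:3]).as_rotvec()),1)
            t=t+0.0;r=r+0.0
            rows.append([t.tolist(),r.tolist(),claw])
            S=T(t/1000,R.from_rotvec(np.radians(r)).as_matrix()); C=C@S
        A=T(np.array(p),Rm)
    if show:
        for i in range(0,len(rows),8): print(json.dumps(rows[i:i+8]))
        print('max mm',max(np.linalg.norm(r[0]) for r in rows),'max deg',max(np.linalg.norm(r[1]) for r in rows))
    return rows
def psit(Rm): # heading, tilt
    x,z=Rm[:,0],Rm[:,2]; t=np.degrees(np.arctan2(x[2],-z[2])); return np.degrees(np.arctan2(x[1],x[0])),t
E
python3 - <<'E'
from plan import *
A,s=cur(); print(psit(A[:3,:3]))
plan(A,[((.24,.60,.42),Rt(162,0),6),((.5,.33,.42),Rt(125,0),10),((.55,-.05,.42),Rt(90,0),11),((.47,-.336,.223),Rt(90,40),10)],0)
E
```

```text
(np.float64(162.5359133851181), np.float64(-0.002926080836094494))
[[[-8.1, -0.9, -30.6], [0.0, 0.0, 0.1], 0], [[-8.2, -1.0, -30.5], [0.0, 0.0, 0.1], 0], [[-8.1, -0.9, -30.6], [0.0, 0.0, 0.1], 0], [[-8.2, -0.9, -30.6], [0.0, 0.0, 0.1], 0], [[-8.1, -0.9, -30.5], [0.0, 0.0, 0.0], 0], [[-8.2, -0.8, -30.6], [0.0, 0.0, 0.1], 0], [[-33.0, -17.7, 0.0], [0.0, 0.0, 3.7], 0], [[-34.2, -15.5, 0.0], [0.0, 0.0, 3.7], 0]]
[[[-35.0, -13.3, 0.0], [0.0, 0.0, 3.7], 0], [[-35.9, -10.9, 0.0], [0.0, 0.0, 3.7], 0], [[-36.4, -8.7, 0.0], [0.0, 0.0, 3.7], 0], [[-37.0, -6.2, 0.0], [0.0, 0.0, 3.7], 0], [[-37.3, -3.9, 0.0], [0.0, 0.0, 3.7], 0], [[-37.4, -1.4, 0.0], [0.0, 0.0, 3.7], 0], [[-37.5, 0.9, 0.0], [0.0, 0.0, 3.7], 0], [[-37.3, 3.4, 0.0], [0.0, 0.0, 3.7], 0]]
[[[-30.9, -16.1, 0.0], [0.0, 0.0, 3.2], 0], [[-31.8, -14.3, 0.0], [0.0, 0.0, 3.2], 0], [[-32.5, -12.6, 0.0], [0.0, 0.0, 3.2], 0], [[-33.1, -10.7, 0.0], [0.0, 0.0, 3.2], 0], [[-33.7, -8.9, 0.0], [0.0, 0.0, 3.1], 0], [[-34.2, -7.0, 0.0], [0.0, 0.0, 3.2], 0], [[-34.4, -5.1, 0.0], [0.0, 0.0, 3.2], 0], [[-34.7, -3.2, 0.0], [0.0, 0.0, 3.2], 0]]
[[[-34.8, -1.3, 0.0], [0.0, 0.0, 3.2], 0], [[-34.9, 0.7, 0.0], [0.0, 0.0, 3.2], 0], [[-34.7, 2.7, 0.0], [0.0, 0.0, 3.1], 0], [[-28.6, -8.0, 19.7], [0.0, 4.0, 0.0], 0], [[-29.9, -8.1, 17.6], [0.0, 4.0, 0.0], 0], [[-31.1, -8.0, 15.5], [0.0, 4.0, 0.0], 0], [[-32.0, -8.0, 13.4], [0.0, 4.0, 0.0], 0], [[-33.0, -8.0, 11.0], [0.0, 4.0, 0.0], 0]]
[[[-33.6, -8.0, 8.8], [0.0, 4.0, 0.0], 0], [[-34.1, -8.0, 6.3], [0.0, 4.0, 0.0], 0], [[-34.5, -8.1, 4.0], [0.0, 4.0, 0.0], 0], [[-34.7, -8.0, 1.5], [0.0, 4.0, 0.0], 0], [[-34.7, -8.0, -0.8], [0.0, 4.0, 0.0], 0]]
max mm 37.54850196745537 max deg 4.0
```

Emit:
arm_command([
  [[-8, -1, -30.5], [0, 0, 0], 0],
  [[-8, -1, -30.5], [0, 0, 0], 0],
  [[-8, -1, -30.5], [0, 0, 0], 0],
  [[-8, -1, -30.5], [0, 0, 0], 0],
  [[-8, -1, -30.5], [0, 0, 0], 0],
  [[-8, -1, -30.5], [0, 0, 0], 0],
  [[-33, -17.5, 0], [0, 0, 3.7], 0],
  [[-34, -15.5, 0], [0, 0, 3.7], 0],
])

```text
time: 1.92
position: [0.2906, 0.5479, 0.4218]
tool_rot: [0.674, 3.068, 0.007]
ft_force: [0.6, 0.4, -0.2]
grip_width: 0.999
```

Emit:
arm_command([
  [[-35, -13.5, 0], [0, 0, 3.7], 0],
  [[-36, -11, 0], [0, 0, 3.7], 0],
  [[-36.5, -8.5, 0], [0, 0, 3.7], 0],
  [[-37, -6, 0], [0, 0, 3.7], 0],
  [[-37.5, -4, 0], [0, 0, 3.7], 0],
  [[-37.5, -1.5, 0], [0, 0, 3.7], 0],
  [[-37.5, 1, 0], [0, 0, 3.7], 0],
  [[-37.5, 3.5, 0], [0, 0, 3.7], 0],
])

```text
time: 2.58
position: [0.5028, 0.3306, 0.4199]
tool_rot: [1.442, 2.791, 0.001]
ft_force: [0.8, -0.1, -0.8]
grip_width: 1.0
```

Emit:
arm_command([
  [[-31, -16, 0], [0, 0, 3.2], 0],
  [[-32, -14.5, 0], [0, 0, 3.2], 0],
  [[-32.5, -12.5, 0], [0, 0, 3.2], 0],
  [[-33, -10.5, 0], [0, 0, 3.2], 0],
  [[-33.5, -9, 0], [0, 0, 3.2], 0],
  [[-34, -7, 0], [0, 0, 3.2], 0],
  [[-34.5, -5, 0], [0, 0, 3.2], 0],
  [[-34.5, -3, 0], [0, 0, 3.2], 0],
])

```text
time: 3.25
position: [0.5408, 0.0546, 0.4199]
tool_rot: [2.024, 2.403, 0.001]
ft_force: [0.2, -0.6, 0.3]
grip_width: 0.997
```

Emit:
arm_command([
  [[-35, -1.5, 0], [0, 0, 3.2], 0],
  [[-35, 0.5, 0], [0, 0, 3.2], 0],
  [[-34.5, 2.5, 0], [0, 0, 3.2], 0],
])

```text
time: 3.5
position: [0.5545, -0.0491, 0.4199]
tool_rot: [2.218, 2.225, 0.002]
ft_force: [2.0, -0.9, 1.1]
grip_width: 1.0
```

Run:
```python
from plan import *
A,s=cur(); print(s['time'],A[:3,3],psit(A[:3,:3]),s['joint_positions'])
st,im,d=snap('wrist','w1.png'); np.savez('w1.npz',im=im,d=d,p=st['position'],r=st['tool_rot'])
plan(A,[((.47,-.336,.223),Rt(90,40),10)],0)
```

```text
3.5 [ 0.55451059 -0.04906452  0.41994587] (np.float64(90.18726420074542), np.float64(0.025705211948623966)) [-0.46549088  0.09700085  0.56146116  1.37323946 -0.05246484  1.68515545
  0.09108026]
[[[-28.7, -8.6, 19.7], [0.0, 4.0, 0.0], 0], [[-29.9, -8.5, 17.6], [0.0, 4.0, 0.0], 0], [[-31.2, -8.6, 15.5], [0.0, 4.0, 0.1], 0], [[-32.1, -8.5, 13.3], [0.0, 4.0, 0.0], 0], [[-33.0, -8.5, 11.0], [0.0, 4.0, 0.0], 0], [[-33.7, -8.5, 8.7], [0.0, 4.0, 0.0], 0], [[-34.2, -8.5, 6.3], [0.0, 4.0, 0.0], 0], [[-34.6, -8.5, 3.9], [0.0, 4.0, 0.1], 0]]
[[[-34.8, -8.5, 1.4], [0.0, 4.0, 0.0], 0], [[-34.8, -8.4, -0.9], [0.0, 4.0, 0.0], 0]]
max mm 35.88384037418515 max deg 4.001249804748512
```

Emit:
arm_command([
  [[-28.5, -8.5, 19.5], [0, 4, 0], 0],
  [[-30, -8.5, 17.5], [0, 4, 0], 0],
  [[-31, -8.5, 15.5], [0, 4, 0], 0],
  [[-32, -8.5, 13.5], [0, 4, 0], 0],
  [[-33, -8.5, 11], [0, 4, 0], 0],
  [[-33.5, -8.5, 8.5], [0, 4, 0], 0],
  [[-34, -8.5, 6.5], [0, 4, 0], 0],
  [[-34.5, -8.5, 4], [0, 4, 0], 0],
])

```text
time: 4.22
position: [0.4879, -0.2772, 0.2621]
tool_rot: [-1.897, -1.911, -0.55]
ft_force: [0.7, 0.7, 0.2]
grip_width: 1.003
```

Emit:
arm_command([
  [[-35, -8.5, 1.5], [0, 4, 0], 0],
  [[-35, -8.5, -1], [0, 4, 0], 0],
  [[0, 0, 0], [0, 0, 0], 0],
])

```text
time: 4.47
position: [0.4644, -0.3411, 0.21]
tool_rot: [-1.822, -1.793, -0.648]
ft_force: [-1.5, 0.7, -3.1]
grip_width: 1.0
```

Run:
```python
from plan import *
A,s=cur(); print(s['time'],A[:3,3],psit(A[:3,:3]),s['joint_positions'])
st,im,d=snap('wrist','w2.png'); np.savez('w2.npz',im=im,d=d,p=st['position'],r=st['tool_rot'])
```

```text
4.4667 [ 0.46443771 -0.34113755  0.20997265] (np.float64(88.51690078672958), np.float64(40.32160419546133)) [ 0.38064289  0.66312291  0.72555044  1.35009779 -0.73518758  1.93144253
  1.09128397]
```

View pics/w2.png

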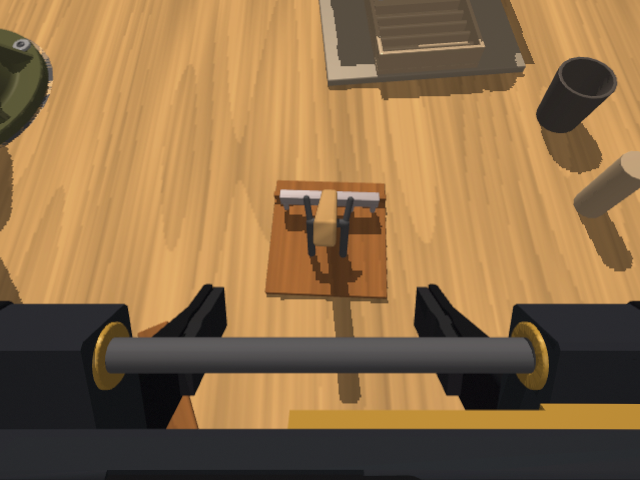

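View pics/w1.png

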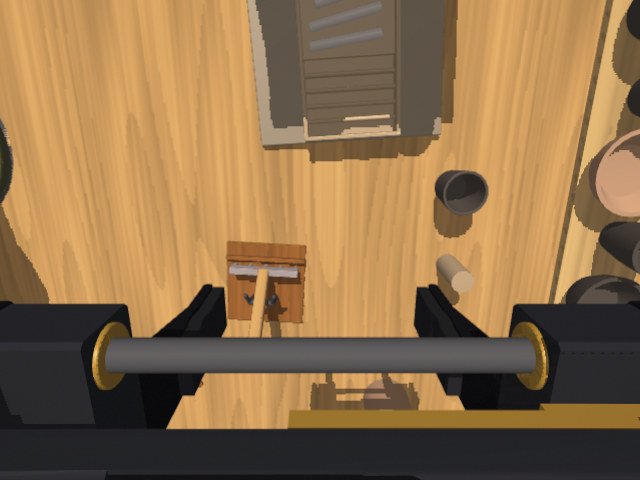

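The wrist view shows the rake end-on, with the handle end at about (327,230), crossbar at row 197 and rest plate at (268-386,182-297). Next I'll fit the rest and rake, and zoom on the rods in the scene view.

Run:
```python
from h import *
im=np.load('scene1.npz')['im']
cv2.imwrite('pics/sz.png',cv2.resize(im[205:285,310:410],None,fx=7.5,fy=7.5,interpolation=cv2.INTER_CUBIC))
im=np.load('w2.npz')['im']
cv2.imwrite('pics/wz.png',cv2.resize(im[170:310,250:405],None,fx=4,fy=4,interpolation=cv2.INTER_CUBIC))
```

```text
(no output)
```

View pics/sz.png

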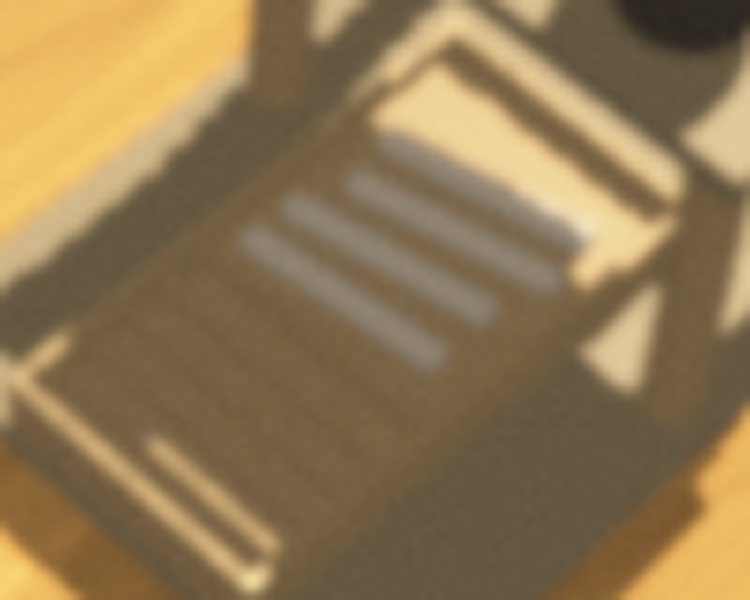

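View pics/wz.png

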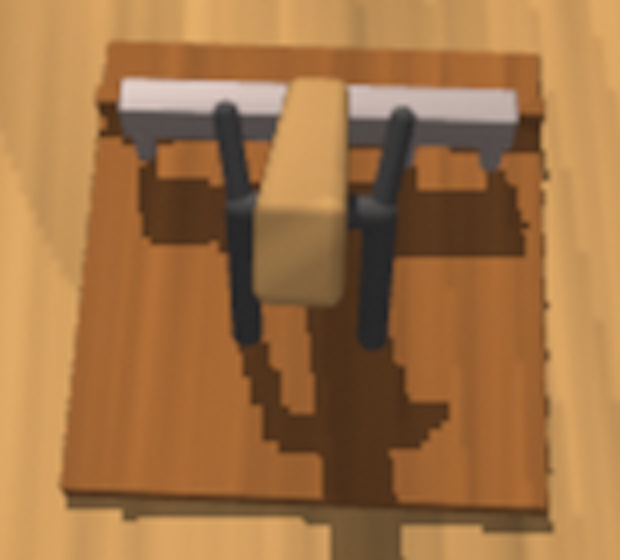

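```bash
cat > fit.py <<'E'
from h import *
from scipy.optimize import least_squares
np.set_printoptions(precision=4,suppress=True)
z=np.load('w2.npz'); K,D,C=cam('wrist',dict(position=z['p'],tool_rot=z['r']))
u=lambda x,y:(x/4+250,y/4+170)
e=np.array([-67.5-19.3,0,108.4+23]); n=np.array([.766,0,.643])*10; Y=np.array([0,8,0])
pts=[((-95,60,6),u(67,487)),((-95,-60,6),u(547,507)),((-5,50,36),u(121,112)),((-5,-50,36),u(517,122)),((5,50,36),u(121,80)),((5,-50,36),u(518,92)),
 (e+n+Y,u(262,207)),(e+n-Y,u(347,212)),(e-n+Y,u(255,290)),(e-n-Y,u(345,303))]
M=np.array([p for p,_ in pts])/1000; U=np.array([q for _,q in pts])
def W(p):
    y=p[2]; x=np.array([-np.sin(y),np.cos(y),0]); yy=np.array([-np.cos(y),-np.sin(y),0])
    return np.array([p[0],p[1],0])+M[:,:1]*x+M[:,1:2]*yy+M[:,2:]*[0,0,1]
f=lambda p:(w2px(K,D,C,W(p))-U).ravel()
s=least_squares(f,[.47,-.17,0],loss='soft_l1'); print('rest',s.x,np.degrees(s.x[2])); print(s.fun.reshape(-1,2))
# stack
a=np.radians(3.53); ex=np.array([-np.sin(a),np.cos(a)]);ey=-np.array([np.cos(a),np.sin(a)])
o=np.array([.4654+.7155,.1704+.1859])/2-.042*ex; print('stack',o)
for cn,off,sc,L,zz in [('scene',(310,205),7.5,[[(250,240),(435,360)],[(290,205),(488,315)],[(352,180),(555,283)],[(385,138),(580,240)]],.036),
              ('scene',(310,205),7.5,[[(15,380),(253,580)],[(455,12),(685,185)]],.040)]:
    K,D,C=cam(cn)
    for l in L:
        w=px2w(K,D,C,np.array(l)/sc+off,zz)[:,:2]-o
        print(cn,'stack xy mm',np.c_[w@ex,w@ey].round(4)*1000)
z=np.load('w1.npz'); K,D,C=cam('wrist',dict(position=z['p'],tool_rot=z['r']))
for l,zz in [([(303,138),(397,131)],.04),([(310,47),(382,34)],.037),([(308,24),(380,6)],.037),([(265,146),(437,134)],.01)]:
    w=px2w(K,D,C,l,zz)[:,:2]-o; print('w1',np.c_[w@ex,w@ey].round(4)*1000)
E
python3 fit.py
```

```text
rest [ 0.4706 -0.1786 -0.054 ] -3.092196801823563
[[-1.7794  0.9959]
 [ 1.2466  0.6584]
 [-0.8009 -0.3545]
 [ 0.6002  0.0291]
 [ 0.0496 -0.9848]
 [ 0.1889 -1.2128]
 [-1.4585 -2.3713]
 [ 0.8188 -2.8988]
 [-0.1825  4.9161]
 [ 0.3422  2.4348]]
stack [0.593  0.1362]
scene stack xy mm [[-14.6  47. ]
 [ -3.9 -38.5]]
scene stack xy mm [[  7.8  47.8]
 [ 25.  -38.5]]
scene stack xy mm [[ 33.2  39.6]
 [ 53.7 -46.2]]
scene stack xy mm [[ 56.7  44.6]
 [ 75.1 -39.6]]
scene stack xy mm [[-123.3   60.8]
 [-120.5  -59.1]]
scene stack xy mm [[118.8  66. ]
 [120.7 -51.9]]
w1 [[-119.7   69.5]
 [-118.1  -53.8]]
w1 [[-11.7  53.1]
 [ -2.5 -36.1]]
w1 [[ 13.8  53.8]
 [ 27.9 -34.1]]
w1 [[-128.2  124.5]
 [-126.3 -114.8]]
```

Run:
```python
from h import *
im=np.load('w2.npz')['im']
cv2.imwrite('pics/wz2.png',cv2.resize(im[0:105,305:545],None,fx=3.3,fy=3.3,interpolation=cv2.INTER_CUBIC))
im=np.load('w1.npz')['im']
cv2.imwrite('pics/wz1.png',cv2.resize(im[0:155,235:470],None,fx=3.3,fy=3.3,interpolation=cv2.INTER_CUBIC))
im=np.load('top1.npz')['im']
cv2.imwrite('pics/tz.png',cv2.resize(im[170:280,200:340],None,fx=5.5,fy=5.5,interpolation=cv2.INTER_CUBIC))
```

```text
(no output)
```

View pics/wz2.png

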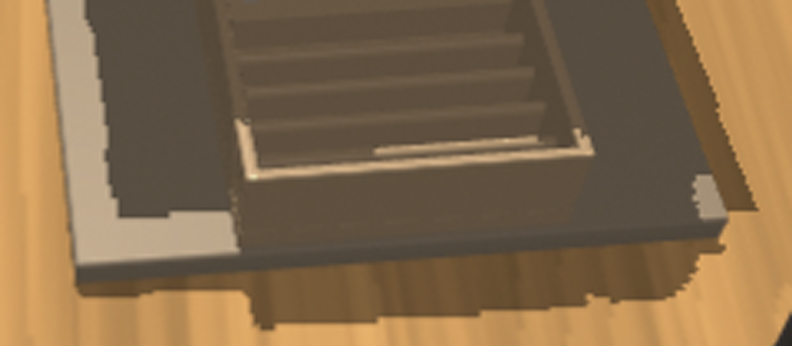

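View pics/wz1.png

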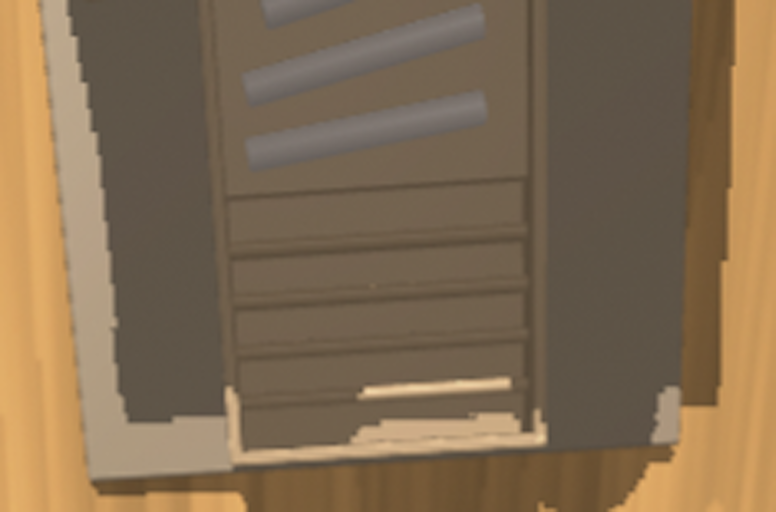

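View pics/tz.png

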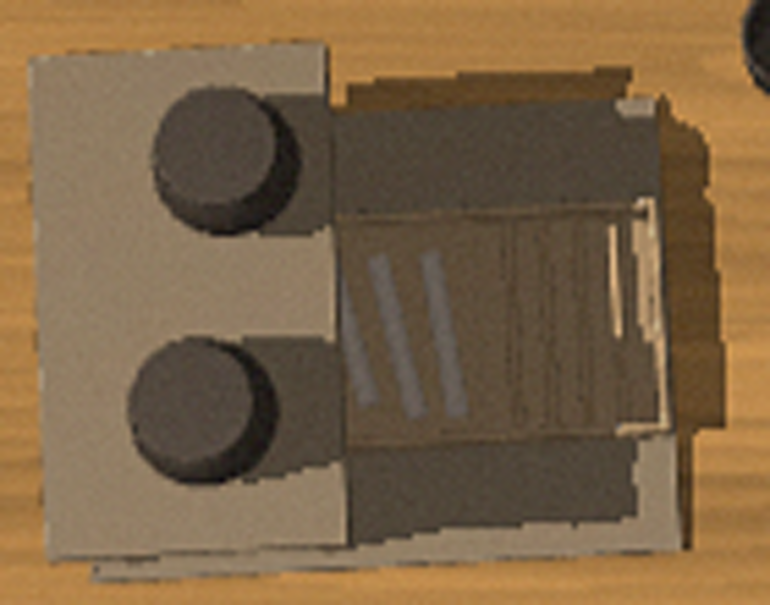

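```bash
cat > fit2.py <<'E'
from h import *
from scipy.optimize import least_squares
np.set_printoptions(precision=2,suppress=True)
z=np.load('w2.npz');c2=cam('wrist',dict(position=z['p'],tool_rot=z['r']))
z=np.load('w1.npz');c1=cam('wrist',dict(position=z['p'],tool_rot=z['r'])); ct=cam('top')
G={'w2':(c2,3.3,(305,0),[((-121,63,40),(250,178)),((-121,-63,40),(592,153)),(('b',125,10),(77,265)),(('b',-125,10),(725,220))]),
'w1':(c1,3.3,(235,0),[((-121,63,40),(232,464)),((-121,-63,40),(545,445)),(('b',125,10),(92,480)),(('b',-125,10),(677,443)),((-21,58,28),(226,196)),((-21,-58,28),(527,178))]),
'top':(ct,5.5,(200,170),[((-121,63,40),(670,430)),((-121,-63,40),(655,200)),((42,125,190),(347,545)),((42,-125,190),(326,45)),((190,125,190),(48,555)),((190,-125,190),(30,60)),(('b',125,10),(683,548)),(('b',-125,10),(660,98))])}
def res(p,keys):
    o=[]
    a=p[2]; ex=np.array([-np.sin(a),np.cos(a),0]);ey=-np.array([np.cos(a),np.sin(a),0])
    for k in keys:
        c,s,off,L=G[k]
        M=np.array([[p[3] if q[0]=='b' else q[0]/1000,q[1]/1000,q[2]/1000] for q,_ in L])
        U=np.array([q for _,q in L])/s+off
        W=np.array([p[0],p[1],0])+M[:,:1]*ex+M[:,1:2]*ey+M[:,2:]*[0,0,1]
        o.append((w2px(*c,W)-U)*np.linalg.norm(W[0]-c[2][:3,3])/c[0][0,0]*1000)
    return np.concatenate(o)
for keys in [['w2'],['w1'],['top'],['w2','w1','top']]:
    s=least_squares(lambda p:res(p,keys).ravel(),[.593,.136,.06,-.126],x_scale=[.01,.01,.02,.01]); print(keys,s.x[:2]*1000,np.degrees(s.x[2]),s.x[3]*1000); print(s.fun.reshape(-1,2) if len(keys)>1 else np.abs(s.fun).max())
E
python3 fit2.py
```

```text
['w2'] [587.51 133.29] 3.7540204035871816 -125.4331130486985
2.5328615053998047
['w1'] [588.77 133.23] 3.574167237062561 -124.46236589106577
1.9415340191828838
['top'] [591.4  135.03] 3.531260190378156 -125.52538121675764
3.346984398645569
['w2', 'w1', 'top'] [589.93 134.18] 3.322063716937849 -125.25334318659134
[[-0.58 -0.96]
 [ 2.9  -0.46]
 [-0.13 -1.3 ]
 [ 4.17 -1.2 ]
 [-0.03 -0.55]
 [ 1.47 -0.25]
 [-1.35 -0.59]
 [ 2.15  0.58]
 [ 1.11 -1.52]
 [ 1.55 -1.71]
 [ 1.09  2.92]
 [ 2.53  1.34]
 [ 1.79  1.38]
 [ 1.87 -1.17]
 [-1.62  4.23]
 [-0.28 -1.52]
 [ 0.9   3.68]
 [ 0.32  1.12]]
```

Run:
```python
from plan import *
A,s=cur()
Rm=Rt(86.9,30); g=np.array([.467,-.246,.1084]); tcp=g+.005*Rm[:,2]
print(tcp, tcp-.08*Rm[:,2])
plan(A,[(tcp-.08*Rm[:,2],Rm,4)],0)
```

```text
[ 0.4671352  -0.24350366  0.10406987] [ 0.46497204 -0.28344513  0.17335191]
[[[3.8, -0.4, 16.7], [-0.6, -2.6, 0.5], 0], [[4.5, -0.7, 16.5], [-0.6, -2.5, 0.4], 0], [[5.3, -0.8, 16.3], [-0.5, -2.6, 0.5], 0], [[5.9, -1.0, 16.0], [-0.6, -2.5, 0.5], 0]]
max mm 17.158671277228898 max deg 2.714774392099646
```

Emit:
arm_command([
  [[4, -0.5, 16.5], [-0.6, -2.5, 0.5], 0],
  [[4.5, -0.5, 16.5], [-0.6, -2.5, 0.5], 0],
  [[5.5, -1, 16.5], [-0.6, -2.5, 0.5], 0],
  [[6, -1, 16], [-0.6, -2.5, 0.5], 0],
  [[0, 0, 0], [0, 0, 0], 0],
])

```text
time: 4.93
position: [0.4706, -0.2733, 0.1826]
tool_rot: [-1.969, -1.9, -0.548]
ft_force: [0.8, 0.4, -0.3]
grip_width: 0.998
```

Run:
```python
from plan import *
A,s=cur(); print(s['time'],A[:3,3],psit(A[:3,:3]),s['joint_positions'])
st,im,d=snap('wrist','w3.png'); np.savez('w3.npz',im=im,d=d,p=st['position'],r=st['tool_rot'])
```

```text
4.9333 [ 0.47056771 -0.27325535  0.1825908 ] (np.float64(88.26395769927342), np.float64(30.184187642975797)) [ 0.13990864  0.45766804  0.7775874   1.618214   -0.64909714  1.63573288
  1.00063884]
```

View pics/w3.png

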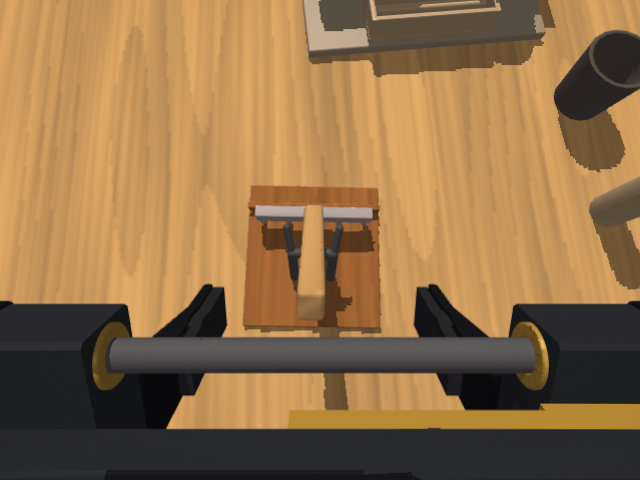

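Run:
```python
from h import *
im=np.load('w3.npz')['im']
cv2.imwrite('pics/wz3.png',cv2.resize(im[180:340,235:395],None,fx=3.7,fy=3.7,interpolation=cv2.INTER_CUBIC))
```

```text
(no output)
```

View pics/wz3.png

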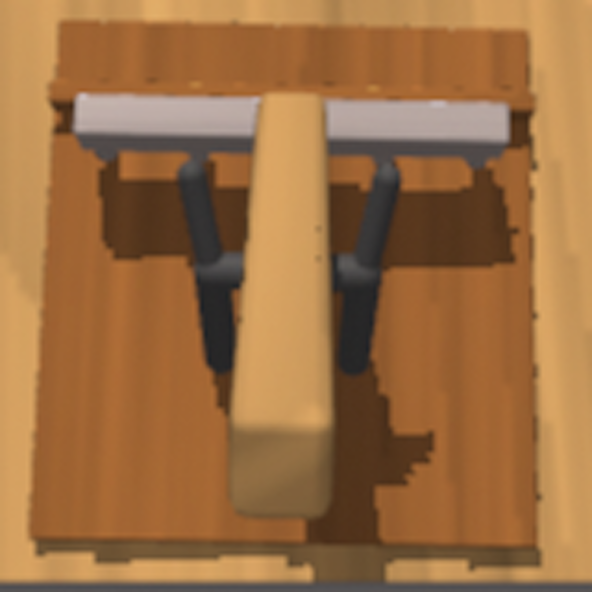

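```bash
cat > fit3.py <<'E'
from plan import *
from scipy.optimize import least_squares
np.set_printoptions(precision=4,suppress=True)
z=np.load('w3.npz'); K,D,C=cam('wrist',dict(position=z['p'],tool_rot=z['r']))
u=lambda x,y:(x/3.7+235,y/3.7+180)
e=np.array([-67.5-19.3,0,108.4+23]); n=np.array([.766,0,.643])*10; Y=np.array([0,8,0])
pts=[((-95,60,6),u(31,540)),((-95,-60,6),u(536,546)),((-5,50,36),u(75,133)),((-5,-50,36),u(509,143)),((5,50,36),u(78,95)),((5,-50,36),u(508,105)),
 (e+n+Y,u(232,425)),(e+n-Y,u(332,430))]
M=np.array([p for p,_ in pts])/1000; U=np.array([q for _,q in pts])
def W(p):
    y=p[2]; x=np.array([-np.sin(y),np.cos(y),0]); yy=np.array([-np.cos(y),-np.sin(y),0])
    return np.array([p[0],p[1],0])+M[:,:1]*x+M[:,1:2]*yy+M[:,2:]*[0,0,1]
f=lambda p:(w2px(K,D,C,W(p))-U).ravel()
s=least_squares(f,[.47,-.17,0],loss='soft_l1'); print('rest',s.x,np.degrees(s.x[2])); print(s.fun.reshape(-1,2))
p=s.x; M=np.array([[-67.5,0,108.4]])/1000; g=W(p)[0]; print('grip',g)
A,_=cur(); Rm=Rt(90+np.degrees(p[2]),30); tcp=g+.005*Rm[:,2]; print('tcp target',tcp)
plan(A,[(tcp-.02*Rm[:,2],Rm,5),(tcp,Rm,2)],0)
E
python3 fit3.py
```

```text
rest [ 0.4705 -0.1791 -0.0587] -3.36075316054396
[[-1.1492  0.5645]
 [ 1.0436  1.5103]
 [-0.6513  0.7788]
 [ 0.5959  0.6771]
 [-0.7967 -0.2539]
 [ 0.7078 -0.3322]
 [-1.0251 -0.6137]
 [ 1.3332 -1.3906]]
grip [ 0.4666 -0.2464  0.1084]
tcp target [ 0.4667 -0.2439  0.1041]
[[[-2.6, -1.3, 12.8], [0.1, 0.0, 0.3], 0], [[-2.6, -1.3, 12.8], [0.0, -0.1, 0.3], 0], [[-2.5, -1.2, 12.8], [0.1, 0.0, 0.2], 0], [[-2.6, -1.3, 12.8], [0.1, 0.0, 0.3], 0], [[-2.6, -1.1, 12.8], [0.1, -0.1, 0.3], 0], [[0.0, 0.0, 10.0], [0.0, 0.0, 0.0], 0], [[0.0, 0.0, 10.0], [0.0, 0.0, 0.0], 0]]
max mm 13.125928538583471 max deg 0.33166247903553997
```

Emit:
arm_command([
  [[-2.6, -1.3, 12.8], [0.1, 0, 0.3], 0],
  [[-2.6, -1.3, 12.8], [0, 0, 0.3], 0],
  [[-2.6, -1.3, 12.8], [0.1, 0, 0.3], 0],
  [[-2.6, -1.3, 12.8], [0, -0.1, 0.3], 0],
  [[-2.6, -1.2, 12.8], [0.1, -0.1, 0.3], 0],
  [[0, 0, 10], [0, 0, 0], 0],
  [[0, 0, 10], [0, 0, 0], 0],
  [[0, 0, 0], [0, 0, 0], 0],
])

```text
time: 5.65
position: [0.4646, -0.2461, 0.1003]
tool_rot: [-1.995, -1.866, -0.528]
ft_force: [0.6, 0.7, -0.2]
grip_width: 0.999
```

Run:
```python
from plan import *
A,s=cur(); print(s['time'],A[:3,3],psit(A[:3,:3]),s['joint_positions'],s['qd'].round(3))
st,im,d=snap('wrist','w4.png')
```

```text
5.65 [ 0.464573   -0.24614841  0.10034119] (np.float64(86.04419341946281), np.float64(29.959080924572604)) [ 0.11298083  0.5031349   0.7526055   1.74339667 -0.68682505  1.49156418
  1.02483709] [ 0.005 -0.016  0.018 -0.035  0.009  0.027 -0.005]
```

View pics/w4.png

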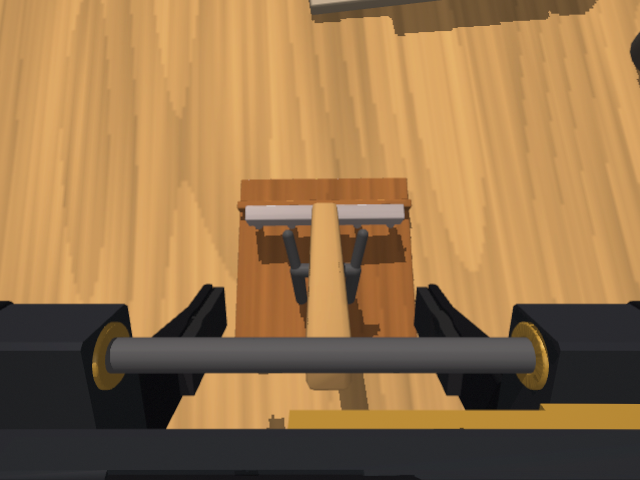

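Emit:
arm_command([
  [[0, 1.5, -2], [0, 0, 0.4], 0],
  [[0, 0, 0], [0, 0, 0], 0],
])

```text
time: 5.87
position: [0.4673, -0.2501, 0.105]
tool_rot: [-2.006, -1.861, -0.528]
ft_force: [0.8, 0.1, -0.3]
grip_width: 0.999
```

Run:
```python
from plan import *
A,s=cur(); print(s['time'],A[:3,3],psit(A[:3,:3]),s['qd'].round(3))
```

```text
5.8667 [ 0.46727286 -0.25007053  0.10500786] (np.float64(85.61584163747051), np.float64(29.761929881767998)) [ 0.002 -0.004  0.001  0.002  0.002 -0.004  0.011]
```

Emit:
arm_command([
  [[4, 0, 3], [0, 0, -1], 0],
  [[0, 0, 0], [0, 0, 0], 0],
  [[0, 0, 0], [0, 0, 0], 0],
])

```text
time: 6.12
position: [0.4671, -0.244, 0.1039]
tool_rot: [-1.989, -1.88, -0.533]
ft_force: [-0.4, 0.4, -0.3]
grip_width: 0.998
```

Run:
```python
from plan import *
for i in range(2):
    A,s=cur(); print(s['time'],A[:3,3],psit(A[:3,:3]),s['qd'].round(3))
    snap('wrist','w5.png')
```

```text
6.1167 [ 0.46714518 -0.24404481  0.10388069] (np.float64(86.81775030239038), np.float64(29.836183377927142)) [ 0.001  0.003  0.005  0.     0.003 -0.    -0.003]
6.1667 [ 0.46704642 -0.24422788  0.10379656] (np.float64(86.78909314166397), np.float64(29.8258249640338)) [ 0.002  0.003  0.003  0.002  0.001 -0.001  0.   ]
```

View pics/w5.png

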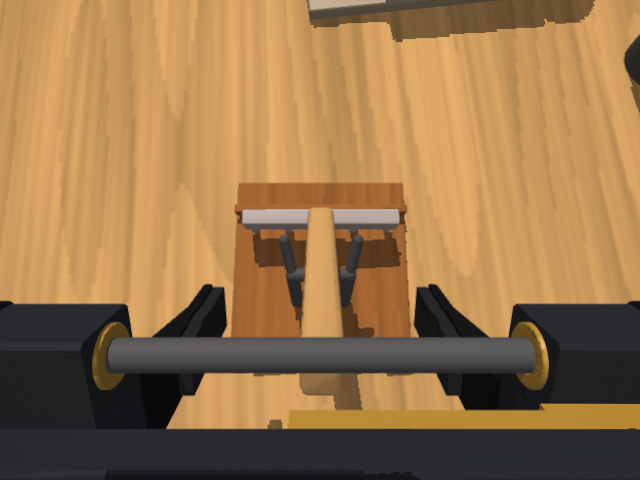

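The gripper has settled with the handle centred between the fingers (column ≈321). I'll close it now.

Emit:
arm_command([
  [[0, 0, 0], [0, 0, 0], 0.6],
  [[0, 0, 0], [0, 0, 0], 0.8],
  [[0, 0, 0], [0, 0, 0], 1],
  [[0, 0, 0], [0, 0, 0], 1],
  [[0, 0, 0], [0, 0, 0], 1],
  [[0, 0, 0], [0, 0, 0], 1],
], force=50)

```text
time: 6.72
position: [0.4669, -0.2443, 0.1035]
tool_rot: [-1.99, -1.879, -0.532]
ft_force: [0.3, 0.5, 0.2]
grip_width: 0.629
```

Run:
```python
from plan import *
A,s=cur(); print(s['time'],A[:3,3],psit(A[:3,:3]),s['grip_width'],s['ft_force'])
np.save('Tgrasp.npy',A)
st,im,d=snap('wrist','w6.png'); np.savez('w6.npz',im=im,d=d,p=st['position'],r=st['tool_rot'])
```

```text
6.7167 [ 0.46689899 -0.24430042  0.10348994] (np.float64(86.75498236668676), np.float64(29.83011127304989)) 0.6292254435853708 [0.33910837 0.49275957 0.21864034]
```

View pics/w6.png

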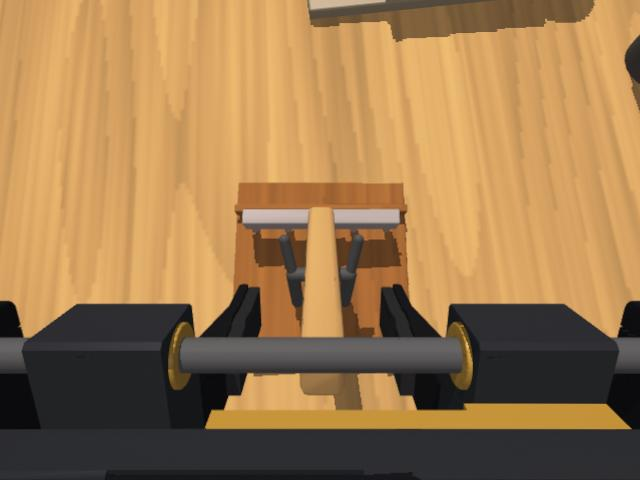

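Emit:
arm_command([
  [[0, 0, 0], [0, 0, 0], 1],
  [[0, 0, 0], [0, 0, 0], 1],
  [[0, 0, 0], [0, 0, 0], 1],
  [[0, 0, 0], [0, 0, 0], 1],
  [[0, 0, 0], [0, 0, 0], 1],
  [[0, 0, 0], [0, 0, 0], 1],
  [[0, 0, 0], [0, 0, 0], 1],
  [[0, 0, 0], [0, 0, 0], 1],
], force=50)

```text
time: 7.43
position: [0.4669, -0.2443, 0.1035]
tool_rot: [-1.99, -1.879, -0.532]
ft_force: [0.4, -0.2, 0.1]
grip_width: 0.181
```

Run:
```python
from plan import *
A,s=cur(); print(s['time'],A[:3,3],psit(A[:3,:3]),s['grip_width'],s['ft_force'])
np.save('Tgrasp.npy',A)
st,im,d=snap('wrist','w6.png'); np.savez('w6.npz',im=im,d=d,p=st['position'],r=st['tool_rot'])
```

```text
7.4333 [ 0.46691346 -0.24429476  0.10351578] (np.float64(86.75949020982017), np.float64(29.828153973171187)) 0.1814148515409206 [ 0.40179963 -0.24666518  0.07454208]
```

View pics/w6.png

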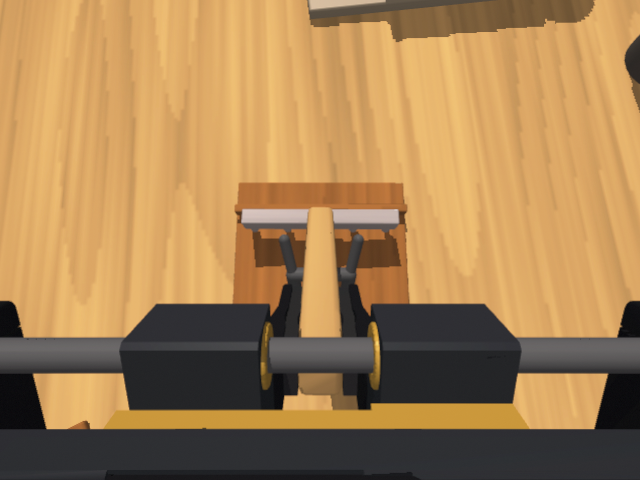

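```bash
cat > rk.py <<'E'
from plan import *
A0=np.load('Tgrasp.npy')
def fr(x,y,yawdeg):
    a=np.radians(yawdeg); M=np.eye(4); M[:3,:3]=np.c_[[-np.sin(a),np.cos(a),0],[-np.cos(a),-np.sin(a),0],[0,0,1]]; M[:2,3]=x,y; return M
REST=fr(.4705,-.1791,-3.36)
STACK=fr(.589,.134,3.55)
TIP=np.eye(4); TIP[:3,3]=[-.0675,0,.1024]   # rake origin rel. tips frame
tips_home=REST.copy(); tips_home[2,3]=.006
G=np.linalg.inv(tips_home)@A0    # tool in tips frame
def tool_for(frame,X,Y,Z,yaw=0):
    L=T(np.array([X,Y,Z])/1000,R.from_euler('z',yaw,degrees=True).as_matrix()); return frame@L@G
def tips_now(frame):
    A,s=cur(); M=np.linalg.inv(frame)@A@np.linalg.inv(G); return M[:3,3]*1000,R.from_matrix(M[:3,:3]).as_euler('zyx',degrees=True),s
def go(wps,claw=1):
    A,_=cur(); plan(A,[(M[:3,3],M[:3,:3],n) for M,n in wps],claw)
E
python3 - <<'E'
from rk import *
print(tips_now(REST)[:2])
go([(tool_for(REST,0,0,76),5),(tool_for(STACK,-130,0,85),9)])
E
```

```text
(array([ 6.74532699e-03, -2.32071808e-03,  6.00400813e+00]), array([-0.00071798, -0.00096832, -0.00075918]))
[[[7.0, 0.0, -12.1], [0.0, 0.0, 0.0], 1], [[6.9, 0.1, -12.2], [0.0, 0.0, 0.0], 1], [[7.0, 0.0, -12.1], [0.0, 0.0, 0.0], 1], [[7.0, 0.0, -12.2], [0.0, 0.0, 0.0], 1], [[6.9, 0.0, -12.1], [0.0, 0.0, 0.0], 1], [[18.9, 13.8, 9.7], [0.4, 0.0, -0.7], 1], [[18.7, 14.0, 9.6], [0.4, 0.0, -0.6], 1], [[18.6, 14.3, 9.5], [0.3, 0.0, -0.7], 1]]
[[[18.3, 14.6, 9.4], [0.4, 0.0, -0.7], 1], [[18.3, 14.8, 9.3], [0.4, 0.0, -0.6], 1], [[18.0, 15.2, 9.3], [0.4, 0.0, -0.7], 1], [[17.9, 15.4, 9.1], [0.4, 0.0, -0.7], 1], [[17.6, 15.6, 9.0], [0.4, 0.0, -0.6], 1], [[17.5, 16.0, 8.9], [0.3, 0.0, -0.7], 1]]
max mm 25.332587708325416 max deg 0.8062257748298549
```

Emit:
arm_command([
  [[7, 0, -12], [0, 0, 0], 1],
  [[7, 0, -12], [0, 0, 0], 1],
  [[7, 0, -12], [0, 0, 0], 1],
  [[7, 0, -12], [0, 0, 0], 1],
  [[7, 0, -12], [0, 0, 0], 1],
  [[0, 0, 0], [0, 0, 0], 1],
])

```text
time: 7.98
position: [0.4681, -0.2449, 0.1768]
tool_rot: [-1.991, -1.884, -0.536]
ft_force: [0.5, -0.3, -2.4]
grip_width: 0.184
```

Emit:
arm_command([
  [[19, 14, 9.5], [0.4, 0, -0.7], 1],
  [[18.5, 14, 9.5], [0.4, 0, -0.7], 1],
  [[18.5, 14.5, 9.5], [0.4, 0, -0.7], 1],
  [[18.5, 14.5, 9.5], [0.4, 0, -0.7], 1],
  [[18, 15, 9.5], [0.4, 0, -0.7], 1],
  [[18, 15, 9], [0.4, 0, -0.7], 1],
  [[18, 15.5, 9], [0.4, 0, -0.6], 1],
  [[17.5, 15.5, 9], [0.3, 0, -0.6], 1],
])

```text
time: 8.65
position: [0.5868, -0.0798, 0.1812]
tool_rot: [-1.873, -1.974, -0.5]
ft_force: [-0.0, -0.5, -2.2]
grip_width: 0.179
```

Emit:
arm_command([
  [[17.5, 16, 9], [0.3, 0, -0.7], 1],
  [[0, 0, 0], [0, 0, 0], 1],
  [[0, 0, 0], [0, 0, 0], 1],
])

```text
time: 8.9
position: [0.6015, -0.0583, 0.1817]
tool_rot: [-1.855, -1.988, -0.497]
ft_force: [-0.7, -0.9, -2.5]
grip_width: 0.176
```

Run:
```python
from rk import *
a,b,s=tips_now(STACK); print(a,b,s['time'],s['joint_positions'],s['ft_force'],s['grip_width'])
st,im,d=snap('wrist','w7.png'); np.savez('w7.npz',im=im,d=d,p=st['position'],r=st['tool_rot'])
st,im,d=snap('top','t7.png'); 
cv2.imwrite('pics/t7z.png',cv2.resize(im[170:290,200:430],None,fx=3.4,fy=3.4,interpolation=cv2.INTER_CUBIC))
```

```text
[-1.27378827e+02 -5.56852548e-02  8.41637837e+01] [ 0.31609761 -0.01145895 -0.04652918] 8.9 [-0.17189921  0.45459892  0.65247746  1.5797614  -0.7133206   1.52335407
  0.69399206] [-0.69107186 -0.91516544 -2.470284  ] 0.175956047210218
```

View pics/w7.png

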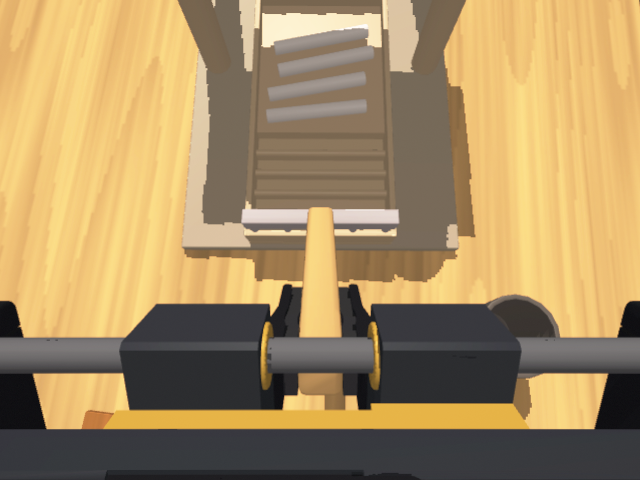

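View pics/t7z.png

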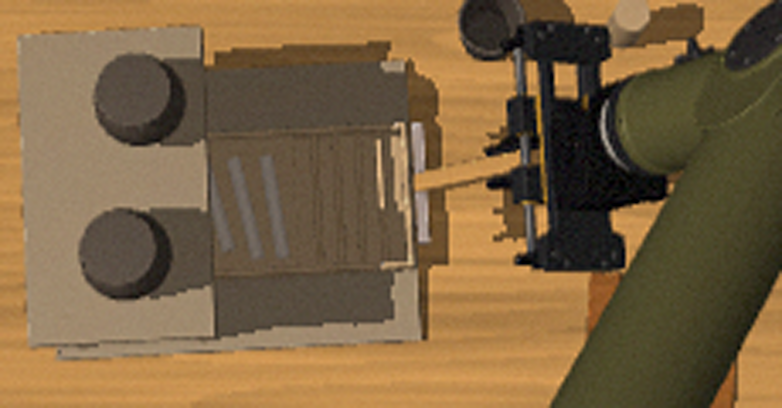

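The wrist view (w7) shows all four rods at rows 35-115, columns 265-373. The crossbar (242-399) is centred on the setter. A quick check of stack coordinates from this view:

Run:
```python
from rk import *
np.set_printoptions(precision=1,suppress=True)
z=np.load('w7.npz'); c=cam('wrist',dict(position=z['p'],tool_rot=z['r'])); S=np.linalg.inv(STACK)
for n,l,zz in [('rimfront',[(245,235),(398,230)],.04),('rodA',[(268,116),(366,106)],.036),('B',[(270,94),(364,78)],.036),('C',[(281,69),(372,52)],.036),('D',[(276,48),(367,31)],.036),('plateau edge',[(257,134),(385,134)],.028),('walls inner top',[(252,160),(388,160)],.04)]:
    w=px2w(*c,l,zz); print(n,((S[:3,:3]@w.T).T+S[:3,3])[:,:2]*1000)
cv2.imwrite('pics/w7z.png',cv2.resize(z['im'][0:245,180:465],None,fx=2.4,fy=2.4,interpolation=cv2.INTER_CUBIC))
```

```text
rimfront [[-120.8   62.4]
 [-115.7  -63.3]]
rodA [[-10.1  48. ]
 [  0.5 -39.8]]
B [[ 11.9  47. ]
 [ 29.  -38.5]]
C [[ 37.9  37.7]
 [ 56.6 -46.5]]
D [[ 60.2  43. ]
 [ 79.4 -42.3]]
plateau edge [[-23.5  58.5]
 [-22.7 -57.5]]
walls inner top [[-54.5  59.6]
 [-53.6 -57.1]]
```

View pics/w7z.png

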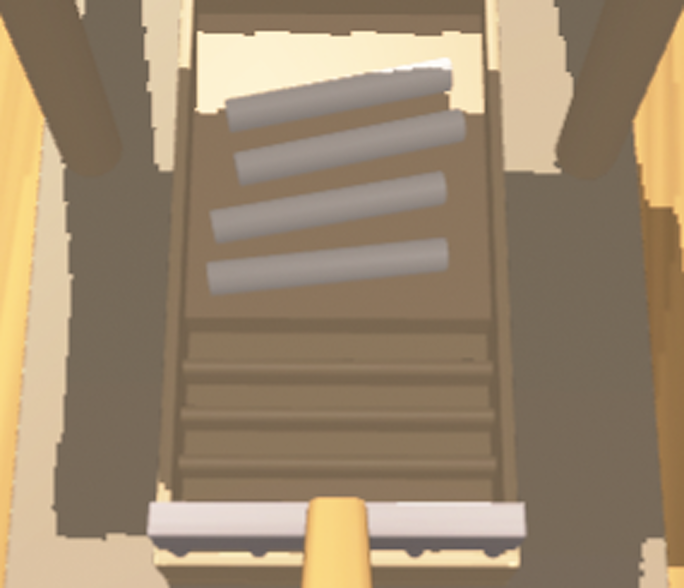

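```bash
cat >> rk.py <<'E'
def tf(X,Y,Z,yaw=0,pitch=0,frame=STACK):
    L=T(np.array([X,Y,Z])/1000,R.from_euler('z',yaw,degrees=True).as_matrix()@R.from_euler('y',-pitch,degrees=True).as_matrix()); return frame@L@G
E
python3 - <<'E'
from rk import *
print(tf(0,0,0,0,6)[2],psit(tf(0,0,0,0,6)[:3,:3]))
go([(tf(20,0,60,0,6),8),(tf(96,0,56,0,6),5)])
E
```

```text
[ 0.58535511  0.00199618 -0.81077458  0.09015661] (np.float64(93.6778530987716), np.float64(35.82816299276149))
[[[13.3, 0.1, 12.2], [0.0, 0.8, 0.0], 1], [[13.1, 0.1, 12.3], [0.0, 0.7, 0.0], 1], [[13.0, 0.1, 12.5], [0.0, 0.8, 0.0], 1], [[12.8, 0.1, 12.7], [0.0, 0.7, 0.0], 1], [[12.7, 0.2, 12.8], [0.0, 0.8, 0.0], 1], [[12.4, 0.1, 13.0], [0.0, 0.7, 0.0], 1], [[12.3, 0.1, 13.2], [0.0, 0.8, 0.0], 1], [[12.1, 0.1, 13.3], [0.0, 0.8, 0.0], 1]]
[[[11.9, 0.0, 9.6], [0.0, 0.0, 0.0], 1], [[11.8, 0.0, 9.5], [0.0, 0.0, 0.0], 1], [[11.9, 0.0, 9.6], [0.0, 0.0, 0.0], 1], [[11.8, 0.1, 9.5], [0.0, 0.0, 0.0], 1], [[11.9, 0.0, 9.6], [0.0, 0.0, 0.0], 1]]
max mm 18.04826861502233 max deg 0.8
```

Emit:
arm_command([
  [[13.5, 0, 12], [0, 0.8, 0], 1],
  [[13, 0, 12.5], [0, 0.7, 0], 1],
  [[13, 0, 12.5], [0, 0.8, 0], 1],
  [[13, 0, 12.5], [0, 0.7, 0], 1],
  [[12.5, 0, 13], [0, 0.8, 0], 1],
  [[12.5, 0, 13], [0, 0.7, 0], 1],
  [[12.5, 0, 13], [0, 0.8, 0], 1],
  [[12, 0, 13.5], [0, 0.8, 0], 1],
])

```text
time: 9.67
position: [0.592, 0.0822, 0.1505]
tool_rot: [-1.793, -1.916, -0.586]
ft_force: [0.5, -0.3, -0.8]
grip_width: 0.18
```

Emit:
arm_command([
  [[0, 0, 0], [0, 0, 0], 1],
  [[0, 0, 0], [0, 0, 0], 1],
])

```text
time: 9.83
position: [0.5917, 0.0816, 0.1502]
tool_rot: [-1.792, -1.917, -0.584]
ft_force: [-0.1, -0.1, -2.2]
grip_width: 0.181
```

Run:
```python
from rk import *
a,b,s=tips_now(STACK); print(a,b,s['time'],s['joint_positions'],s['ft_force'],s['grip_width'])
st,im,d=snap('wrist','w8.png'); np.savez('w8.npz',im=im,d=d,p=st['position'],r=st['tool_rot'])
go([(tf(96,0,56,0,6),5),(tf(96,0,31,0,6),4)])
```

```text
[22.83061971  1.01063382 60.22118782] [ 2.10433397e-01 -6.11457146e+00 -4.35806386e-03] 9.8333 [-0.29976095  0.41145154  0.57206218  1.72562823 -0.82513299  1.39535474
  0.61668313] [-0.11309608 -0.10056496 -2.22006162] 0.1810675305962074
[[[11.6, 0.1, 9.5], [0.0, 0.0, 0.0], 1], [[11.6, 0.1, 9.5], [0.0, 0.0, 0.1], 1], [[11.7, 0.1, 9.5], [0.0, 0.0, 0.0], 1], [[11.6, 0.1, 9.5], [0.0, 0.0, 0.0], 1], [[11.6, 0.0, 9.5], [0.0, -0.1, 0.0], 1], [[-3.7, 0.0, 5.1], [0.0, 0.0, 0.0], 1], [[-3.6, 0.0, 5.0], [0.0, 0.0, 0.0], 1], [[-3.7, 0.0, 5.1], [0.0, 0.0, 0.0], 1]]
[[[-3.6, 0.0, 5.1], [0.0, 0.0, 0.0], 1]]
max mm 15.071496276083538 max deg 0.1
```

View pics/w8.png

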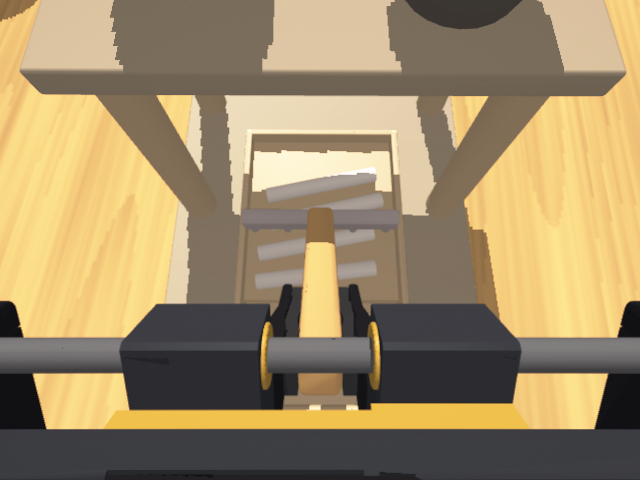

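The rake is centred over the setter between the rods. Rod D is still ahead of it, at rows 170-200. I'll go in deeper.

Emit:
arm_command([
  [[11.5, 0, 9.5], [0, 0, 0], 1],
  [[11.5, 0, 9.5], [0, 0, 0], 1],
  [[11.5, 0, 9.5], [0, 0, 0.1], 1],
  [[11.5, 0, 9.5], [0, 0, 0], 1],
  [[11.5, 0, 9.5], [0, 0, 0], 1],
  [[0, 0, 0], [0, 0, 0], 1],
  [[0, 0, 0], [0, 0, 0], 1],
])

```text
time: 10.47
position: [0.5869, 0.1561, 0.146]
tool_rot: [-1.793, -1.917, -0.584]
ft_force: [0.4, -1.6, -1.2]
grip_width: 0.18
```

Run:
```python
from rk import *
a,b,s=tips_now(STACK); print(a,b,s['time'],s['ft_force'],s['grip_width'])
st,im,d=snap('wrist','w9.png'); np.savez('w9.npz',im=im,d=d,p=st['position'],r=st['tool_rot'])
go([(tf(96,0,40,0,6),4),(tf(96,0,31,0,6),4)])
```

```text
[97.4995373   1.14506367 55.96093758] [ 1.81599403e-01 -6.10293498e+00  5.05784755e-03] 10.4667 [ 0.42313738 -1.57994291 -1.24696541] 0.18038344386135235
[[[-2.3, 0.1, 3.3], [0.0, 0.0, 0.0], 1], [[-2.2, 0.1, 3.2], [0.0, 0.0, 0.0], 1], [[-2.3, 0.2, 3.3], [0.0, 0.0, 0.0], 1], [[-2.2, 0.1, 3.2], [0.0, -0.1, 0.1], 1], [[-1.3, 0.0, 1.8], [0.0, 0.0, 0.0], 1], [[-1.4, 0.0, 1.9], [0.0, 0.0, 0.0], 1], [[-1.3, 0.0, 1.8], [0.0, 0.0, 0.0], 1], [[-1.3, 0.0, 1.8], [0.0, 0.0, 0.0], 1]]
max mm 4.0274061131204535 max deg 0.14142135623730953
```

View pics/w9.png

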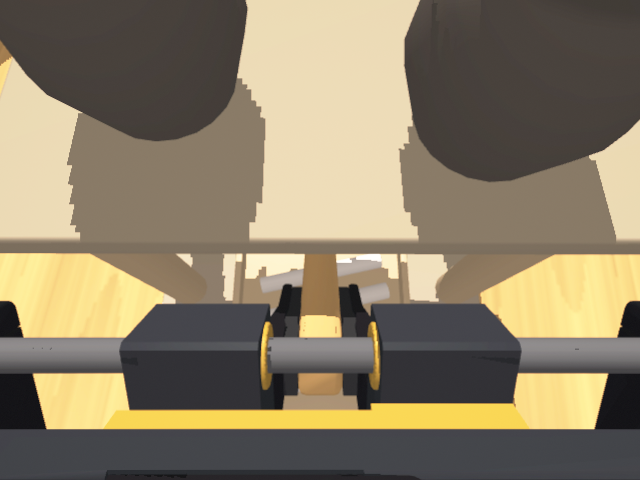

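Emit:
arm_command([
  [[-2.3, 0, 3.3], [0, 0, 0], 1],
  [[-2.3, 0, 3.3], [0, 0, 0], 1],
  [[-2.3, 0, 3.3], [0, 0, 0], 1],
  [[-2.3, 0, 3.3], [0, 0, 0], 1],
  [[0, 0, 0], [0, 0, 0], 1],
])

```text
time: 10.93
position: [0.587, 0.1541, 0.1285]
tool_rot: [-1.798, -1.913, -0.582]
ft_force: [-0.3, 0.0, -1.0]
grip_width: 0.179
```

Run:
```python
from rk import *
a,b,s=tips_now(STACK); print(a,b,s['time'],s['ft_force'],s['grip_width'])
st,im,d=snap('scene','s10.png')
cv2.imwrite('pics/s10z.png',cv2.resize(im[170:290,300:450],None,fx=5,fy=5,interpolation=cv2.INTER_CUBIC))
go([(tf(97,0,31,0,6),4)])
```

```text
[95.38012764  1.06581988 38.44411912] [-0.03897031 -6.05812434  0.09189714] 10.9333 [-0.34678778  0.01616123 -1.00279273] 0.17938068695267287
[[[-0.8, 0.2, 1.8], [0.0, 0.0, 0.0], 1], [[-0.9, 0.2, 1.9], [0.0, 0.0, 0.0], 1], [[-0.8, 0.2, 1.8], [0.0, -0.1, 0.0], 1], [[-0.9, 0.2, 1.8], [0.0, 0.0, -0.1], 1]]
max mm 2.1118712081942874 max deg 0.1
```

View pics/s10z.png

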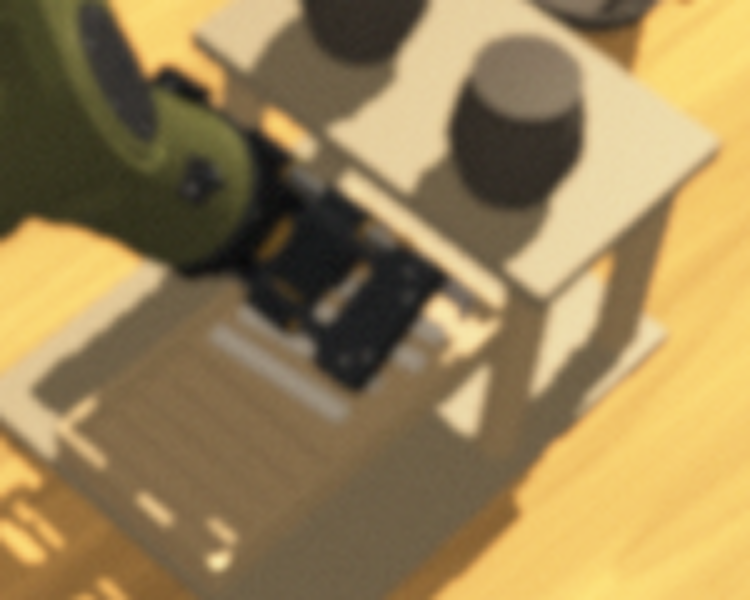

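Emit:
arm_command([
  [[-0.9, 0.2, 1.8], [0, 0, 0], 1],
  [[-0.9, 0.2, 1.8], [0, 0, 0], 1],
  [[-0.9, 0.2, 1.8], [0, 0, 0], 1],
  [[-0.9, 0.2, 1.8], [0, 0, 0], 1],
  [[0, 0, 0], [0, 0, 0], 1],
  [[0, 0, 0], [0, 0, 0], 1],
])

```text
time: 11.48
position: [0.5882, 0.1561, 0.1218]
tool_rot: [-1.796, -1.914, -0.584]
ft_force: [-0.1, -0.0, -0.5]
grip_width: 0.177
```

Run:
```python
from rk import *
a,b,s=tips_now(STACK); print(a,b,s['time'],s['ft_force'],s['grip_width'])
go([(tf(0,0,31,0,6),24)])
```

```text
[97.32869384 -0.32851137 31.80842473] [ 1.02001603e-02 -6.08861038e+00 -6.12760055e-04] 11.4833 [-0.06328485 -0.03270972 -0.52299381] 0.17748486631106597
[[[-3.3, 0.0, -2.4], [0.0, 0.0, 0.0], 1], [[-3.3, 0.0, -2.3], [0.0, 0.0, 0.0], 1], [[-3.3, -0.1, -2.4], [0.0, 0.0, 0.0], 1], [[-3.3, 0.0, -2.3], [0.0, 0.0, 0.0], 1], [[-3.3, 0.0, -2.4], [0.0, 0.0, 0.0], 1], [[-3.3, 0.0, -2.3], [0.0, 0.0, 0.0], 1], [[-3.3, 0.0, -2.4], [0.0, 0.0, 0.0], 1], [[-3.3, 0.0, -2.3], [0.0, 0.0, 0.0], 1]]
[[[-3.3, -0.1, -2.4], [0.0, 0.0, 0.0], 1], [[-3.3, 0.0, -2.3], [0.0, 0.0, 0.0], 1], [[-3.3, 0.0, -2.4], [0.0, 0.0, 0.0], 1], [[-3.3, 0.0, -2.3], [0.0, 0.0, 0.0], 1], [[-3.3, 0.0, -2.4], [0.0, 0.0, 0.0], 1], [[-3.3, -0.1, -2.3], [0.0, -0.1, 0.0], 1], [[-3.3, 0.0, -2.4], [0.0, 0.0, 0.0], 1], [[-3.3, 0.0, -2.3], [0.0, 0.0, 0.0], 1]]
[[[-3.3, 0.0, -2.4], [0.0, 0.0, 0.0], 1], [[-3.3, 0.0, -2.3], [0.0, 0.0, 0.0], 1], [[-3.3, 0.0, -2.4], [0.0, 0.0, 0.0], 1], [[-3.3, -0.1, -2.3], [0.0, 0.0, 0.0], 1], [[-3.3, 0.0, -2.4], [0.0, 0.0, 0.0], 1], [[-3.3, 0.0, -2.3], [0.0, 0.0, 0.0], 1], [[-3.3, 0.0, -2.3], [0.0, 0.0, 0.0], 1], [[-3.3, 0.0, -2.4], [0.0, 0.0, 0.0], 1]]
max mm 4.08166632639171 max deg 0.1
```

Emit:
arm_command([
  [[-3.3, 0, -2.4], [0, 0, 0], 1],
  [[-3.3, 0, -2.35], [0, 0, 0], 1],
  [[-3.3, 0, -2.35], [0, 0, 0], 1],
  [[-3.3, 0, -2.35], [0, 0, 0], 1],
  [[-3.3, 0, -2.35], [0, 0, 0], 1],
  [[-3.3, 0, -2.35], [0, 0, 0], 1],
  [[-3.3, 0, -2.35], [0, 0, 0], 1],
  [[-3.3, 0, -2.4], [0, 0, 0], 1],
])

```text
time: 12.15
position: [0.5904, 0.1231, 0.1219]
tool_rot: [-1.797, -1.914, -0.585]
ft_force: [-0.2, 0.1, -0.4]
grip_width: 0.181
```

Run:
```python
from rk import *
a,b,s=tips_now(STACK); print(a,b,s['time'],s['ft_force'],s['grip_width'])
st,im,d=snap('wrist','w11.png')
```

```text
[64.27651634 -0.55506193 31.81044054] [-4.25492470e-03 -6.08787630e+00 -2.54306863e-02] 12.15 [-0.17238397  0.14362217 -0.37915643] 0.1811114886874858
```

View pics/w11.png

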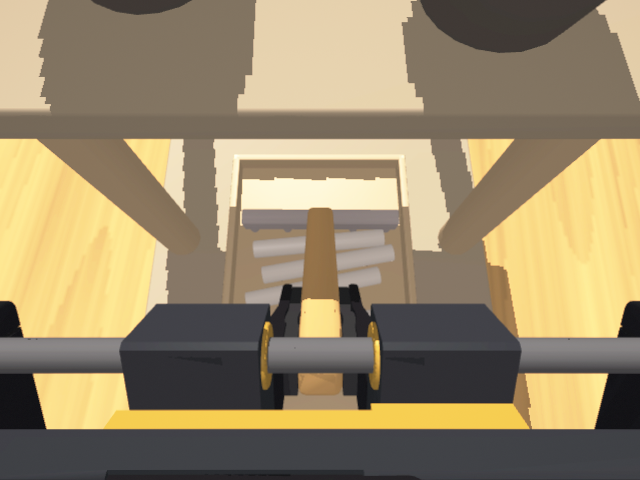

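All four rods are ahead of the crossbar and rod D is lining up with it. I'll continue combing.

Emit:
arm_command([
  [[-3.3, 0, -2.4], [0, 0, 0], 1],
  [[-3.3, 0, -2.35], [0, 0, 0], 1],
  [[-3.3, 0, -2.35], [0, 0, 0], 1],
  [[-3.3, 0, -2.35], [0, 0, 0], 1],
  [[-3.3, 0, -2.35], [0, 0, 0], 1],
  [[-3.3, 0, -2.35], [0, 0, 0], 1],
  [[-3.3, 0, -2.35], [0, 0, 0], 1],
  [[-3.3, 0, -2.4], [0, 0, 0], 1],
])

```text
time: 12.87
position: [0.5924, 0.0908, 0.1216]
tool_rot: [-1.797, -1.915, -0.585]
ft_force: [0.6, 0.2, -1.5]
grip_width: 0.177
```

Run:
```python
from rk import *
a,b,s=tips_now(STACK); print(a,b,s['time'],s['ft_force'],s['grip_width'])
st,im,d=snap('wrist','w12.png')
```

```text
[31.88889273 -0.54275949 31.60382855] [ 4.33122231e-03 -6.08779510e+00 -2.20601993e-02] 12.8667 [ 0.58785297  0.20974409 -1.47548681] 0.1774566194769491
```

View pics/w12.png

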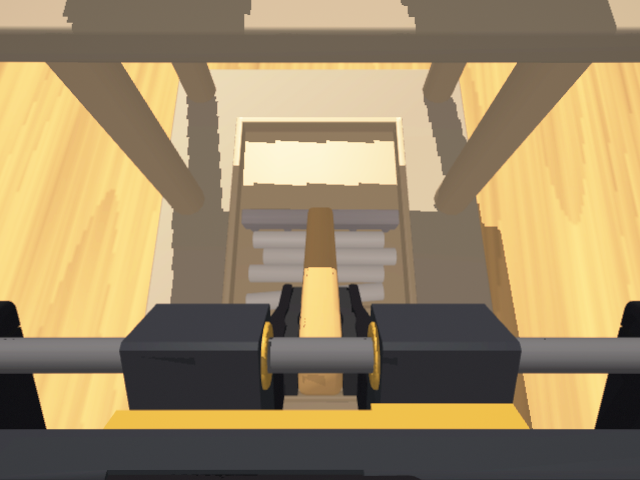

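Emit:
arm_command([
  [[-2, 0, -1.3], [0, 0, 0], 1],
  [[-2, 0, -1.4], [0, 0, 0], 1],
  [[-2, 0, -1.45], [0, 0, 0], 1],
  [[-2, 0, -1.45], [0, 0, 0], 1],
  [[-2, 0, -1.45], [0, 0, 0], 1],
  [[-2, 0, -1.45], [0, 0, 0], 1],
  [[-2, 0, -1.45], [0, 0, 0], 1],
  [[-2, 0, -1.45], [0, 0, 0], 1],
])

```text
time: 13.58
position: [0.5937, 0.0713, 0.1215]
tool_rot: [-1.796, -1.915, -0.585]
ft_force: [-0.2, 0.4, -1.2]
grip_width: 0.182
```

Emit:
arm_command([
  [[-2, 0, -1.45], [0, 0, 0], 1],
  [[-2, 0, -1.45], [0, 0, 0], 1],
  [[-2, 0, -1.45], [0, 0, 0], 1],
  [[-2, 0, -1.45], [0, 0, 0], 1],
  [[-2, 0, -1.45], [0, 0, 0], 1],
  [[-2, 0, -1.45], [0, 0, 0], 1],
  [[-2, 0, -1.45], [0, 0, 0], 1],
  [[-2, 0, -1.45], [0, 0, 0], 1],
])

```text
time: 14.25
position: [0.5949, 0.0517, 0.1215]
tool_rot: [-1.796, -1.914, -0.585]
ft_force: [0.1, -0.0, -1.8]
grip_width: 0.181
```

Run:
```python
from rk import *
a,b,s=tips_now(STACK); print(a,b,s['time'],s['ft_force'],s['grip_width'])
st,im,d=snap('wrist','w13.png')
st,im,d=snap('scene','s13.png')
cv2.imwrite('pics/s13z.png',cv2.resize(im[190:290,300:420],None,fx=6,fy=6,interpolation=cv2.INTER_CUBIC))
```

```text
[-7.21432956 -0.52874305 31.4516741 ] [ 0.01079995 -6.0960044  -0.01414962] 14.25 [ 0.0766409  -0.0311577  -1.80328997] 0.18118306349731156
```

View pics/w13.png

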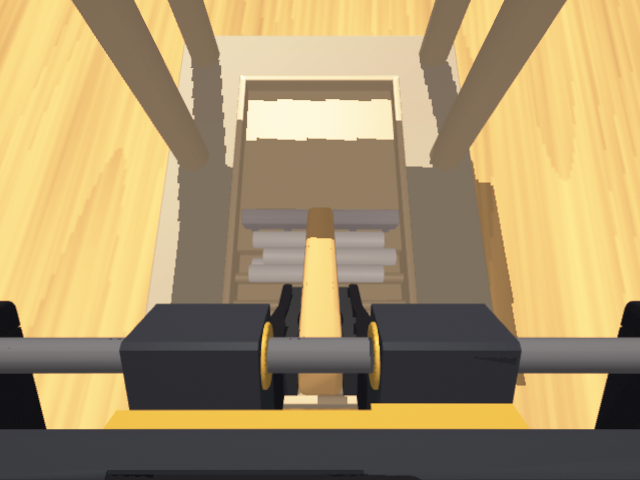

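View pics/s13z.png

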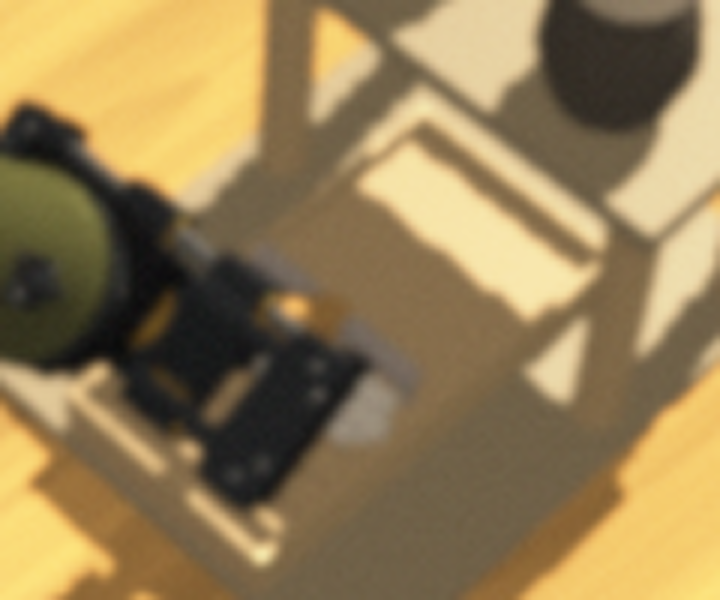

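Emit:
arm_command([
  [[-2, 0, -1.45], [0, 0, 0], 1],
  [[-2, 0, -1.45], [0, 0, 0], 1],
  [[-2, 0, -1.45], [0, 0, 0], 1],
  [[-2, 0, -1.45], [0, 0, 0], 1],
  [[-2, 0, -1.45], [0, 0, 0], 1],
  [[-2, 0, -1.45], [0, 0, 0], 1],
  [[-2, 0, -1.45], [0, 0, 0], 1],
  [[-2, 0, -1.45], [0, 0, 0], 1],
])

```text
time: 15.02
position: [0.5961, 0.0318, 0.1215]
tool_rot: [-1.797, -1.915, -0.585]
ft_force: [0.2, -0.3, -1.0]
grip_width: 0.178
```

Run:
```python
from rk import *
a,b,s=tips_now(STACK); print(a,b,s['time'],s['ft_force'],s['grip_width'])
st,im,d=snap('wrist','w14.png')
```

```text
[-27.16805765  -0.57949829  31.45839858] [ 9.69187822e-04 -6.08489813e+00 -2.01501203e-02] 15.0167 [ 0.15022652 -0.32168013 -0.96418817] 0.17753958248245175
```

View pics/w14.png

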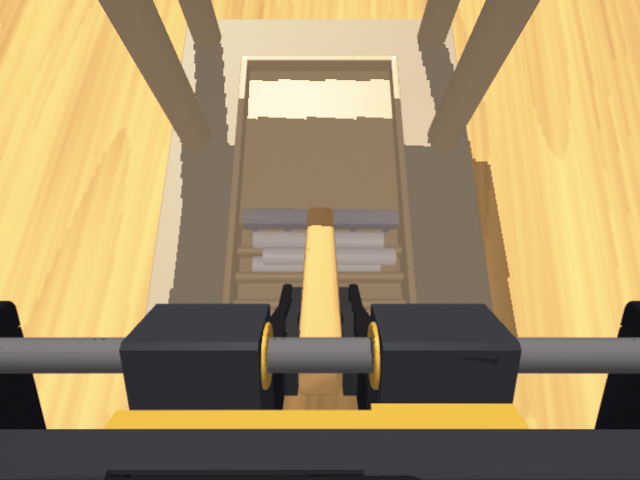

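Emit:
arm_command([
  [[-2, 0, -1.45], [0, 0, 0], 1],
  [[-2, 0, -1.45], [0, 0, 0], 1],
  [[-2, 0, -1.45], [0, 0, 0], 1],
  [[-2, 0, -1.45], [0, 0, 0], 1],
  [[-2, 0, -1.45], [0, 0, 0], 1],
  [[-2, 0, -1.45], [0, 0, 0], 1],
  [[-2, 0, -1.45], [0, 0, 0], 1],
  [[-2, 0, -1.45], [0, 0, 0], 1],
])

```text
time: 15.73
position: [0.5974, 0.012, 0.1215]
tool_rot: [-1.797, -1.915, -0.585]
ft_force: [-0.7, -0.3, -1.0]
grip_width: 0.182
```

Emit:
arm_command([
  [[-2, 0, -1.45], [0, 0, 0], 1],
  [[-2, 0, -1.45], [0, 0, 0], 1],
  [[-2, 0, -1.45], [0, 0, 0], 1],
  [[-2, 0, -1.45], [0, 0, 0], 1],
  [[-2, 0, -1.45], [0, 0, 0], 1],
])

```text
time: 16.15
position: [0.5981, -0.0002, 0.1215]
tool_rot: [-1.797, -1.914, -0.585]
ft_force: [0.3, 0.5, -1.8]
grip_width: 0.182
```

Run:
```python
from rk import *
a,b,s=tips_now(STACK); print(a,b,s['time'],s['ft_force'],s['grip_width'])
st,im,d=snap('wrist','w15.png')
```

```text
[-59.19338063  -0.59754981  31.49402358] [ 3.07176304e-03 -6.09053151e+00 -1.77808629e-02] 16.15 [ 0.31958551  0.46383967 -1.76043894] 0.1817940097285624
```

View pics/w15.png

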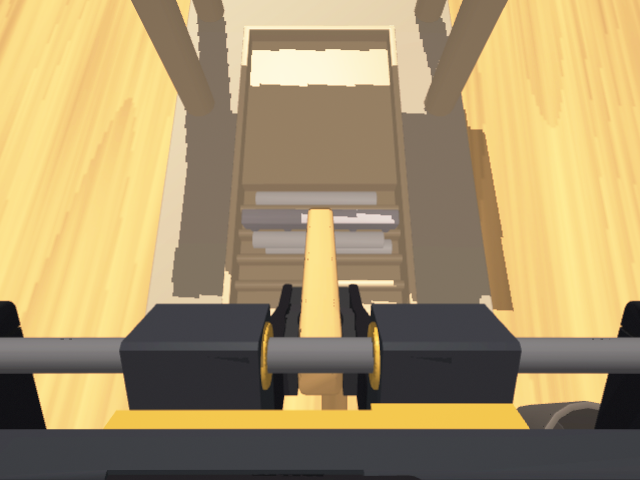

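Emit:
arm_command([
  [[-2, 0, -1.45], [0, 0, 0], 1],
  [[-2, 0, -1.45], [0, 0, 0], 1],
  [[-2, 0, -1.45], [0, 0, 0], 1],
  [[-2, 0, -1.45], [0, 0, 0], 1],
  [[-2, 0, -1.45], [0, 0, 0], 1],
  [[-1.6, 0, -1.15], [0, 0, 0], 1],
  [[-1.6, 0, -1.15], [0, 0, 0], 1],
  [[-1.6, 0, -1.15], [0, 0, 0], 1],
])

```text
time: 16.87
position: [0.5993, -0.0184, 0.1215]
tool_rot: [-1.797, -1.915, -0.585]
ft_force: [0.7, -0.1, -0.9]
grip_width: 0.18
```

Emit:
arm_command([
  [[-1.2, 0, -0.85], [0, 0, 0], 1],
  [[-1.2, 0, -0.85], [0, 0, 0], 1],
  [[-1.2, 0, -0.85], [0, 0, 0], 1],
  [[0, 0, 0], [0, 0, 0], 1],
])

```text
time: 17.2
position: [0.5996, -0.023, 0.1214]
tool_rot: [-1.797, -1.914, -0.585]
ft_force: [-0.2, -0.6, -0.7]
grip_width: 0.181
```

Run:
```python
from rk import *
a,b,s=tips_now(STACK); print(a,b,s['time'],s['ft_force'],s['grip_width'])
st,im,d=snap('wrist','w16.png')
cv2.imwrite('pics/w16z.png',cv2.resize(im[130:310,220:420],None,fx=3.3,fy=3.3,interpolation=cv2.INTER_CUBIC))
```

```text
[-82.11456108  -0.65337401  31.35909491] [-0.0198424  -6.07019874 -0.02290832] 17.2 [-0.20897165 -0.57048137 -0.74657937] 0.1812230250759384
```

View pics/w16z.png

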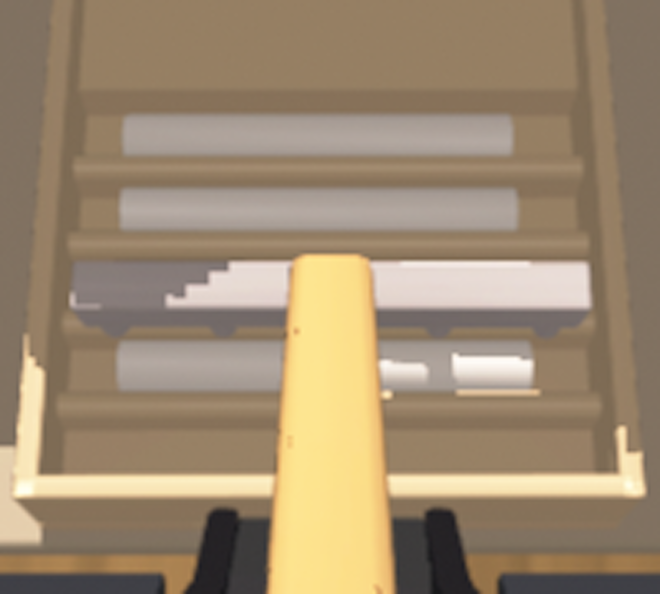

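Rods sit in grooves 1, 2 and 4, and the crossbar hides groove 3. I'll lift the rake and check.

Run:
```python
from rk import *
go([(tf(-84,0,60,0,6),4),(tf(-125,0,90),5)])
```

```text
[[[3.8, -0.1, -6.1], [0.0, 0.0, 0.0], 1], [[3.8, -0.2, -6.1], [0.0, 0.0, 0.0], 1], [[3.8, -0.1, -6.1], [0.0, -0.1, 0.0], 1], [[3.8, -0.1, -6.1], [0.0, 0.0, 0.0], 1], [[-0.7, 0.0, -9.7], [0.0, -1.2, 0.0], 1], [[-0.8, 0.0, -9.7], [0.0, -1.2, 0.0], 1], [[-1.1, 0.0, -9.7], [0.0, -1.2, 0.0], 1], [[-1.3, 0.0, -9.6], [0.0, -1.2, 0.0], 1]]
[[[-1.5, 0.0, -9.7], [0.0, -1.2, 0.0], 1]]
max mm 9.815294188153505 max deg 1.2
```

Emit:
arm_command([
  [[3.8, 0, -6], [0, 0, 0], 1],
  [[3.8, 0, -6], [0, 0, 0], 1],
  [[3.8, 0, -6], [0, 0, 0], 1],
  [[3.8, 0, -6], [0, 0, 0], 1],
  [[-0.8, 0, -9.7], [0, -1.2, 0], 1],
  [[-0.8, 0, -9.7], [0, -1.2, 0], 1],
  [[-1, 0, -9.7], [0, -1.2, 0], 1],
  [[-1.3, 0, -9.7], [0, -1.2, 0], 1],
])

```text
time: 17.92
position: [0.6013, -0.0501, 0.181]
tool_rot: [-1.85, -1.971, -0.516]
ft_force: [0.2, 0.4, -2.4]
grip_width: 0.178
```

Emit:
arm_command([
  [[-1.5, 0, -9.7], [0, -1.2, 0], 1],
  [[0, 0, 0], [0, 0, 0], 1],
  [[0, 0, 0], [0, 0, 0], 1],
])

```text
time: 18.17
position: [0.6018, -0.0558, 0.1881]
tool_rot: [-1.861, -1.984, -0.501]
ft_force: [0.1, 0.3, -1.5]
grip_width: 0.177
```

Run:
```python
from rk import *
a,b,s=tips_now(STACK); print(a,b,s['time'],s['ft_force'],s['grip_width'])
st,im,d=snap('wrist','w17.png')
cv2.imwrite('pics/w17z.png',cv2.resize(im[60:310,200:440],None,fx=2.4,fy=2.4,interpolation=cv2.INTER_CUBIC))
A,_=cur(); print(tips_now(REST)[:2])
go([(tf(0,0,80,frame=REST),12)])
```

```text
[-124.7934505    -1.01084592   90.66796069] [-0.00247974 -0.05591424 -0.1119692 ] 18.1667 [ 0.10279745  0.27848924 -1.53371121] 0.1771235119685566
(array([ 196.147156  , -115.37256872,   89.93608324]), array([ 6.9176685 , -0.09877491, -0.017871  ]))
[[[-13.4, -12.2, -6.8], [-0.3, 0.0, 0.5], 1], [[-13.5, -12.0, -6.9], [-0.3, 0.0, 0.5], 1], [[-13.6, -11.9, -6.9], [-0.3, 0.0, 0.5], 1], [[-13.7, -11.7, -7.0], [-0.2, 0.0, 0.5], 1], [[-13.8, -11.6, -7.0], [-0.3, 0.0, 0.5], 1], [[-14.0, -11.4, -7.1], [-0.3, -0.1, 0.5], 1], [[-14.0, -11.2, -7.1], [-0.3, 0.0, 0.5], 1], [[-14.1, -11.1, -7.2], [-0.3, 0.0, 0.5], 1]]
[[[-14.2, -11.0, -7.3], [-0.3, 0.0, 0.5], 1], [[-14.3, -10.7, -7.3], [-0.3, 0.0, 0.5], 1], [[-14.4, -10.7, -7.3], [-0.2, 0.0, 0.5], 1], [[-14.5, -10.4, -7.4], [-0.3, 0.0, 0.5], 1]]
max mm 19.400257730246782 max deg 0.5916079783099616
```

View pics/w17z.png

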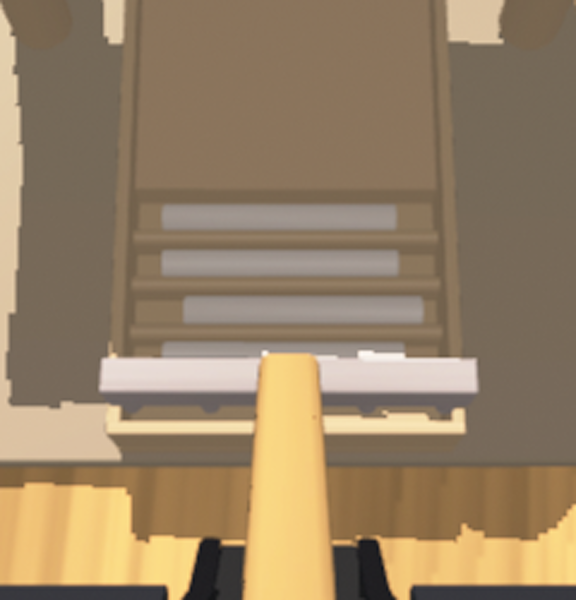

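All four rods are seated in grooves 1 to 4. The rake has not slipped in the grip. I'll take it back to the rest.

Emit:
arm_command([
  [[-13.5, -12, -7], [-0.3, 0, 0.5], 1],
  [[-13.5, -12, -7], [-0.3, 0, 0.5], 1],
  [[-13.5, -12, -7], [-0.3, 0, 0.5], 1],
  [[-13.5, -11.5, -7], [-0.3, 0, 0.5], 1],
  [[-14, -11.5, -7], [-0.3, 0, 0.5], 1],
  [[-14, -11.5, -7], [-0.3, 0, 0.5], 1],
  [[-14, -11, -7], [-0.3, 0, 0.5], 1],
  [[-14, -11, -7], [-0.3, 0, 0.5], 1],
])

```text
time: 18.88
position: [0.5111, -0.1832, 0.1807]
tool_rot: [-1.95, -1.912, -0.525]
ft_force: [0.8, 0.6, -1.9]
grip_width: 0.182
```

Emit:
arm_command([
  [[-14, -11, -7], [-0.3, 0, 0.5], 1],
  [[-14.5, -11, -7.5], [-0.3, 0, 0.5], 1],
  [[-14.5, -10.5, -7.5], [-0.3, 0, 0.5], 1],
  [[-14.5, -10.5, -7.5], [-0.3, 0, 0.5], 1],
  [[0, 0, 0], [0, 0, 0], 1],
  [[0, 0, 0], [0, 0, 0], 1],
])

```text
time: 19.38
position: [0.4662, -0.2462, 0.1774]
tool_rot: [-1.994, -1.875, -0.537]
ft_force: [-0.0, 0.5, -0.1]
grip_width: 0.178
```

Run:
```python
from rk import *
a,b,s=tips_now(REST); print(a,b,s['time'],s['ft_force'],s['grip_width'])
go([(tf(0,0,40,frame=REST),6)])
```

```text
[-1.78714008e+00  2.86385345e-02  7.99663824e+01] [-0.29014026 -0.09035577 -0.14693535] 19.3833 [-0.01478195  0.52272776 -0.14492015] 0.17791416566449023
[[[-3.0, 0.1, 5.9], [0.0, 0.0, 0.0], 1], [[-3.1, 0.0, 5.9], [0.1, 0.0, -0.1], 1], [[-3.0, 0.1, 6.0], [0.0, 0.0, 0.0], 1], [[-3.0, 0.1, 5.9], [0.1, -0.1, 0.0], 1], [[-3.1, 0.1, 5.9], [0.0, 0.0, 0.0], 1], [[-3.0, 0.1, 5.9], [0.1, 0.0, -0.1], 1]]
max mm 6.708949247087803 max deg 0.14142135623730953
```

Emit:
arm_command([
  [[-3, 0, 6], [0, 0, 0], 1],
  [[-3, 0, 6], [0.1, 0, -0.1], 1],
  [[-3, 0.1, 6], [0, 0, 0], 1],
  [[-3, 0.1, 6], [0.1, -0.1, 0], 1],
  [[-3, 0.1, 6], [0, 0, 0], 1],
  [[-3, 0.1, 6], [0.1, 0, -0.1], 1],
  [[0, 0, 0], [0, 0, 0], 1],
  [[0, 0, 0], [0, 0, 0], 1],
])

```text
time: 20.05
position: [0.4678, -0.2418, 0.1367]
tool_rot: [-1.985, -1.882, -0.53]
ft_force: [0.8, -0.7, -1.2]
grip_width: 0.182
```

Run:
```python
from rk import *
a,b,s=tips_now(REST); print(a,b,s['time'],s['ft_force'],s['grip_width'])
st,im,d=snap('wrist','w18.png')
cv2.imwrite('pics/w18z.png',cv2.resize(im[150:310,220:420],None,fx=3.3,fy=3.3,interpolation=cv2.INTER_CUBIC))
go([(tf(0,0,12,frame=REST),7),(tf(0,0,6,frame=REST),4)])
```

```text
[ 2.62834512 -0.29341721 39.18928758] [ 0.24385102 -0.03728447  0.06913552] 20.05 [ 0.82822838 -0.71480938 -1.15502767] 0.18216921403449365
[[[-2.2, -0.1, 3.3], [0.0, 0.0, 0.0], 1], [[-2.3, -0.2, 3.2], [0.0, 0.0, 0.1], 1], [[-2.2, -0.1, 3.3], [-0.1, 0.0, 0.0], 1], [[-2.3, -0.1, 3.2], [0.0, 0.0, 0.0], 1], [[-2.2, -0.2, 3.3], [0.0, 0.0, 0.0], 1], [[-2.3, -0.1, 3.3], [0.0, 0.0, 0.1], 1], [[-2.2, -0.1, 3.2], [0.0, 0.0, 0.0], 1], [[-0.8, 0.0, 1.3], [0.0, 0.0, 0.0], 1]]
[[[-0.7, 0.0, 1.3], [0.0, 0.0, 0.0], 1], [[-0.8, 0.0, 1.3], [0.0, 0.0, 0.0], 1], [[-0.7, 0.0, 1.3], [0.0, 0.0, 0.0], 1]]
max mm 4.023679907746142 max deg 0.1
```

View pics/w18z.png

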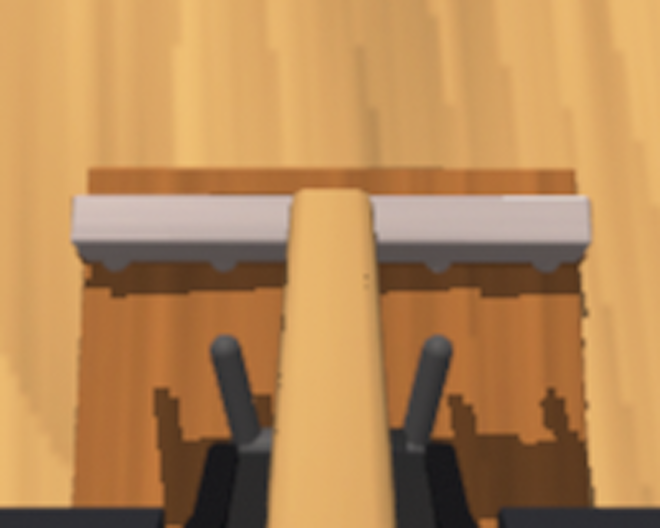

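Emit:
arm_command([
  [[-2, 0, 3.3], [0, 0, 0], 1],
  [[-2, 0, 3.3], [0, 0, 0], 1],
  [[-2, 0, 3.3], [0, 0, 0], 1],
  [[-2, 0, 3.3], [0, 0, 0], 1],
  [[-2, 0, 3.3], [0, 0, 0], 1],
  [[-2, 0, 3.3], [0, 0, 0], 1],
  [[0, 0, 0], [0, 0, 0], 1],
  [[0, 0, 0], [0, 0, 0], 1],
])

```text
time: 20.77
position: [0.4678, -0.2426, 0.1138]
tool_rot: [-1.985, -1.882, -0.53]
ft_force: [0.5, -0.1, -1.9]
grip_width: 0.178
```

Emit:
arm_command([
  [[0, 0, 0], [0, 0, 0], 1],
  [[0, 0, 0], [0, 0, 0], 1],
])

```text
time: 20.93
position: [0.468, -0.2428, 0.1143]
tool_rot: [-1.985, -1.883, -0.531]
ft_force: [-0.6, 0.3, -1.9]
grip_width: 0.182
```

Run:
```python
from rk import *
a,b,s=tips_now(REST); print(a,b,s['time'],s['ft_force'],s['qd'].round(3))
go([(tf(0,0,6.5,frame=REST),5)])
```

```text
[ 1.60738662 -0.76599181 16.74796753] [ 0.22770849 -0.0041721  -0.01110459] 20.9333 [-0.62321187  0.30190937 -1.93923707] [ 0.     0.001 -0.001  0.001  0.     0.    -0.   ]
[[[-1.3, -0.2, 1.6], [0.0, 0.0, 0.0], 1], [[-1.3, -0.2, 1.6], [0.0, 0.0, 0.1], 1], [[-1.3, -0.2, 1.7], [-0.1, 0.0, 0.0], 1], [[-1.3, -0.2, 1.6], [0.0, 0.0, 0.1], 1], [[-1.3, -0.2, 1.6], [0.0, 0.0, 0.0], 1]]
max mm 2.149418526020468 max deg 0.1
```

Settled. Now the final lowering, with a correction of 1.6 mm in x and 0.8 mm in y.

Emit:
arm_command([
  [[-1.3, -0.2, 1.6], [0, 0, 0], 1],
  [[-1.3, -0.2, 1.6], [0, 0, 0.1], 1],
  [[-1.3, -0.2, 1.6], [-0.1, 0, 0], 1],
  [[-1.3, -0.2, 1.6], [0, 0, 0.1], 1],
  [[-1.3, -0.2, 1.6], [0, 0, 0], 1],
  [[0, 0, 0], [0, 0, 0], 1],
  [[0, 0, 0], [0, 0, 0], 1],
  [[0, 0, 0], [0, 0, 0], 1],
])

```text
time: 21.6
position: [0.4668, -0.2443, 0.1038]
tool_rot: [-1.989, -1.879, -0.531]
ft_force: [-0.5, 0.6, -1.3]
grip_width: 0.18
```

Run:
```python
from rk import *
a,b,s=tips_now(REST); print(a,b,s['time'],s['ft_force'],s['torque'],s['qd'].round(3))
st,im,d=snap('wrist','w19.png')
cv2.imwrite('pics/w19z.png',cv2.resize(im[150:310,220:420],None,fx=3.3,fy=3.3,interpolation=cv2.INTER_CUBIC))
```

```text
[0.02696198 0.15620499 6.3073984 ] [ 0.00628483 -0.00877744  0.02731687] 21.6 [-0.49668331  0.64413044 -1.27667792] [-0.92439362  0.05867596 -0.04315527] [-0.001 -0.002  0.     0.001 -0.002 -0.002  0.   ]
```

View pics/w19z.png

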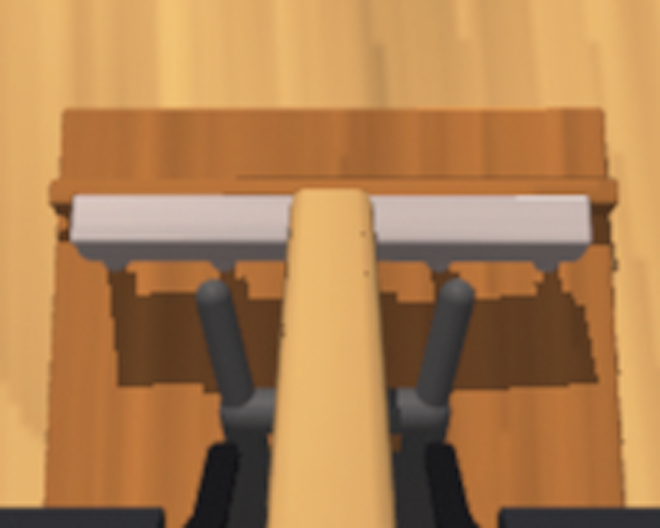

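Emit:
arm_command([
  [[-0.2, 0, 0.4], [0, 0, 0], 1],
  [[0, 0, 0], [0, 0, 0], 1],
  [[0, 0, 0], [0, 0, 0], 1],
])

```text
time: 21.9
position: [0.4669, -0.2443, 0.1036]
tool_rot: [-1.989, -1.879, -0.532]
ft_force: [-0.2, -0.4, 0.2]
grip_width: 0.18
```

Run:
```python
from rk import *
a,b,s=tips_now(REST); print(a,b,s['time'],s['ft_force'],s['torque'])
```

```text
[0.04516337 0.04938445 6.04744901] [ 0.00730423 -0.00998495  0.01000887] 21.9 [-0.16751134 -0.411299    0.19031406] [-0.81736918  0.02398192  0.00127492]
```

Emit:
arm_command([
  [[0, 0, 0], [0, 0, 0], 0.78],
  [[0, 0, 0], [0, 0, 0], 0.72],
  [[0, 0, 0], [0, 0, 0], 0.6],
  [[0, 0, 0], [0, 0, 0], 0.4],
  [[0, 0, 0], [0, 0, 0], 0.2],
  [[0, 0, 0], [0, 0, 0], 0],
  [[0, 0, 0], [0, 0, 0], 0],
  [[0, 0, 0], [0, 0, 0], 0],
])

```text
time: 22.57
position: [0.4668, -0.2442, 0.1034]
tool_rot: [-1.989, -1.879, -0.532]
ft_force: [0.9, -0.0, -0.0]
grip_width: 0.651
```

Run:
```python
from rk import *
a,b,s=tips_now(REST); print(a,b,s['time'],s['ft_force'],s['torque'],s['grip_width'])
st,im,d=snap('wrist','w20.png')
```

```text
[0.12656982 0.13221063 5.92077717] [ 0.00648227 -0.01610415  0.0226467 ] 22.5667 [ 0.87015822 -0.0061686  -0.01170109] [-0.64404129  0.07443729  0.06004687] 0.6514855555980914
```

View pics/w20.png

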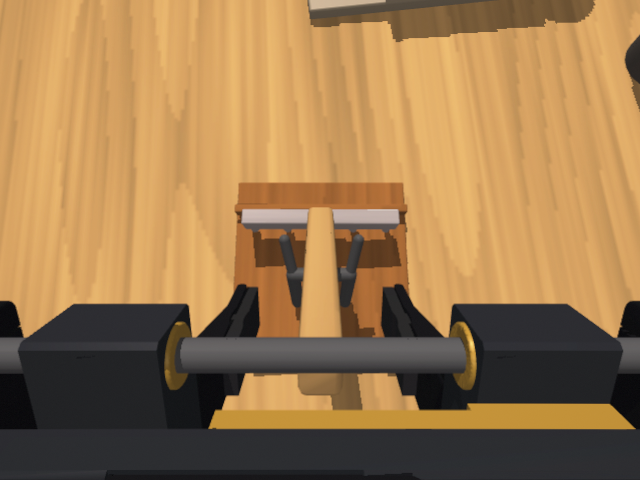

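The rake is released and sits exactly as before the grasp (crossbar 242-399, row 217). I'll back off along the approach line.

Emit:
arm_command([
  [[0, 0, -8], [0, 0, 0], 0],
  [[0, 0, -12], [0, 0, 0], 0],
  [[0, 0, -18], [0, 0, 0], 0],
  [[0, 0, -20], [0, 0, 0], 0],
  [[0, 0, -20], [0, 0, 0], 0],
  [[0, 0, -20], [0, 0, 0], 0],
  [[0, 0, -20], [0, 0, 0], 0],
  [[0, 0, -15], [0, 0, 0], 0],
])

```text
time: 23.28
position: [0.4627, -0.3123, 0.2215]
tool_rot: [-1.992, -1.88, -0.532]
ft_force: [-1.0, -0.1, -0.4]
grip_width: 0.994
```

Run:
```python
from rk import *
A,s=cur(); print(A[:3,3],s['time'],s['ft_force'])
st,im,d=snap('wrist','w21.png')
st,im,d=snap('scene','s21.png'); np.savez('s21.npz',im=im,d=d)
cv2.imwrite('pics/s21z.png',cv2.resize(im[150:330,190:450],None,fx=3,fy=3,interpolation=cv2.INTER_CUBIC))
st,im,d=snap('top','t21.png'); np.savez('t21.npz',im=im,d=d)
cv2.imwrite('pics/t21z.png',cv2.resize(im[165:300,190:470],None,fx=2.85,fy=2.85,interpolation=cv2.INTER_CUBIC))
```

```text
[ 0.4626761  -0.31232008  0.22151191] 23.2833 [-0.99111695 -0.09549172 -0.39783005]
```

View pics/s21z.png

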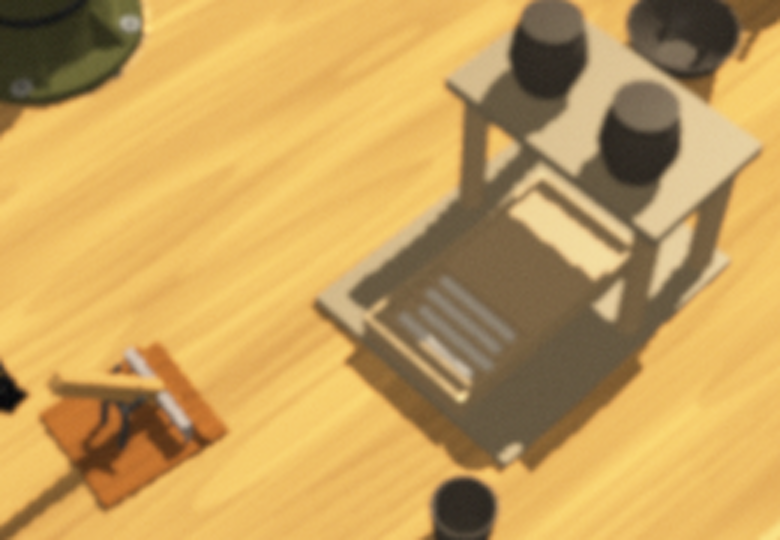

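View pics/t21z.png

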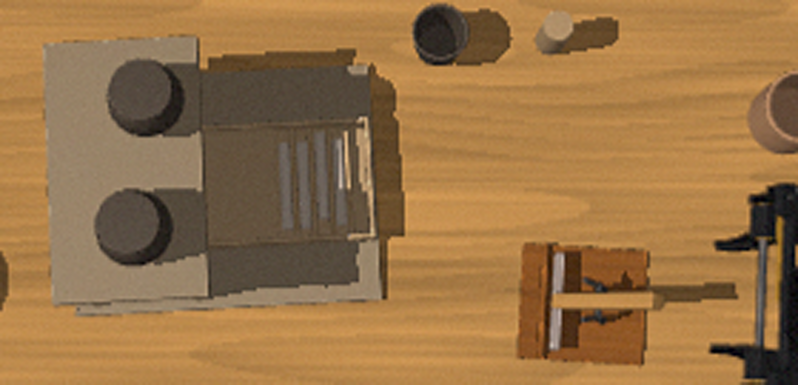

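View pics/w21.png

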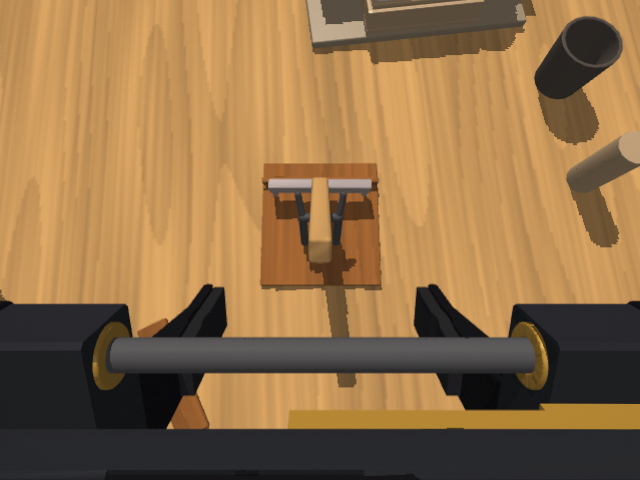

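The final views show four rods parallel in grooves 1 to 4. The jars, cup, prop and mug are at the same pixels as before, and the rake is on its fork. I'll hold two still rows, then hand in.

Emit:
arm_command([
  [[0, 0, 0], [0, 0, 0], 0],
  [[0, 0, 0], [0, 0, 0], 0],
  [[0, 0, 0], [0, 0, 0], 0],
])

```text
time: 23.68
position: [0.4628, -0.3093, 0.218]
tool_rot: [-1.987, -1.878, -0.531]
ft_force: [1.2, -0.4, 0.2]
grip_width: 1.006
```

Run:
```python
from h import *
a=np.load('top1.npz')['im'].astype(int); b=np.load('t21.npz')['im'].astype(int)
d=np.abs(a-b).sum(2); 
print('changed px: jars/shelf',(d[175:275,205:255]>90).sum(),'rest',(d[245:298,368:450]>90).sum(),'cup/prop',(d[160:195,330:410]>90).sum(),'mug',(d[185:230,450:500]>90).sum(),'setter',(d[205:255,262:322]>90).sum())
print(ctrl.get_state()['time'],ctrl.close_job())
```

```text
changed px: jars/shelf 0 rest 128 cup/prop 0 mug 7 setter 29
the job is handed in; nothing more can be done
23.6833 None
```

The job is done and handed in at 23.7 s. I combed the four rods toward the open end with the rake, and each one dropped into its own groove (the first four from the plateau side). I then put the rake back on its rest and moved the arm clear.

- **Rods:** The last scene and top pictures show all four lying parallel and down in their grooves. I never touched them with the gripper.
- **Rake:** The teeth ended within about 0.2 mm and 0.03° of the starting pose by the arm's own readings. The wrist picture matches the one from before the grasp. The wrist force was near zero when I released it.
- **Other objects:** The before and after top pictures show no change at the jars, half-shelf, cup or prop. At the mug 7 pixels differ, probably image noise. I did not check the bowl or the rib separately.
- **Checks that disagreed:**
  - **Rest area:** It showed 128 changed pixels. I put these down to the gripper standing in that part of the picture, since the rake and rest look unmoved.
  - **Camera estimates:** The cameras disagreed by about 2–4 mm on where the stack stands. I used the wrist-camera estimate, and the combing stayed clear of the walls and shelf.
  - **Wrist moment:** The readout still showed about 0.6–0.9 N·m while lowering and letting go of the rake. I did not find out why.

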